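Load a balloon-weight pail with marbles and hold it up by its bail

TASK

Make up a balloon weight: with the scoop, take glass marbles from the picking bin and tip at least three of them into the small pail where it stands, without touching marbles with the fingers, then put the scoop down. Lift the pail by its bail and finish holding it in the gripper, still and level, about 10 cm clear of the counter, ready for the ribbons to be tied on. Keep the pail upright throughout and leave the other things on the counter where they are.

Things in the scene. Friction and masses are not known exactly. Their poses are not given: they have to be found in the camera images.
- bin: grey open bin fixed to the counter. Origin under its middle, x along it to its sloped front, z up. Inside: 78 mm wide at the floor, 90 at the top; floor 3 mm up, flat from x = -105 (upright back wall) to 78 mm, where the front wall slopes out and up at 45 degrees to x = 117, z = 42 mm. Walls 50 mm tall, 3 thick. Marbles start in the front half (x over 0); its empty back half has room for the scoop
- scoop: loose scoop, about 150 g. Origin under the middle of its pan, x to the open lip, z up. Steel pan 70 wide, 90 long (x -45 to 45 mm), floor 2.5 mm, bevelled at the lip; back and sides 38 mm tall, the sides falling to nothing 10 mm short of the lip. Behind it, raised on a neck, a straight level black handle 16 wide (y), 20 tall (z 70 to 90), x -62 to -158 mm: pinch it across y
- scoop_grip (a point): middle of the scoop's handle: x = -105, y = 0, z = 80 mm in the scoop's frame; axes as the scoop's
- scoop_lip (a point): middle of the scoop's lip edge: x = 45, y = 0, z = 0 in the scoop's frame; axes as the scoop's
- pail: loose galvanised pail, about 280 g, 110 mm tall, 92 mm across the foot, 126 across the rim (120 inside), wall 3, floor 4 mm. Origin under its centre, z up. The bail's two ears sit on its y axis at y = +69 and -69 mm, z = 100 mm, so the way into the mouth is open from its +x and -x sides
- bail: the pail's wire bail, an arch 138 mm wide hinged on the two ears, with a wooden grip on top. Origin on the hinge axis, 100 mm above the pail's foot; y along that axis; z points to the grip, so it leans with the bail. It stays where it stands (leaning up to 0.25 rad either way), but the pail swings level under it when lifted. Wire 4 mm thick
- bail_grip (a point): centre of the bail's wooden grip, a round bar 16 mm thick and 70 mm long along the bail's y, 80 mm from the hinge axis: pinch it across, from above
- pail_hollow (a point): middle of the pail's hollow, on its axis, 55 mm above its foot; axes as the pail's
- marble0_center (a point): centre of a clear glass marble, 20 mm diameter, 11 g, free to roll (one of five alike)
- marble1_center (a point): centre of a clear glass marble, 20 mm diameter, 11 g, free to roll (one of five alike)
- marble2_center (a point): centre of a clear glass marble, 20 mm diameter, 11 g, free to roll (one of five alike)
- marble3_center (a point): centre of a clear glass marble, 20 mm diameter, 11 g, free to roll (one of five alike)
- marble4_center (a point): centre of a clear glass marble, 20 mm diameter, 11 g, free to roll (one of five alike)
- spool: ribbon spool, 56 mm diameter, 36 mm tall, standing on a flange; origin under its centre. Not part of the job
- succulent: small potted succulent, 78 mm wide, about 95 mm tall; origin under its centre. Not part of the job
- tape_dispenser: black desk tape dispenser, 150 x 56 x 90 mm; origin under its centre, length along its x. Not part of the job
- gift_box: small closed gift box with a bow, 89 x 89 x 75 mm; origin under its centre. Not part of the job
- scissors: scissors lying flat, 175 x 75 x 10 mm; origin under the pivot, blades to its x. Not part of the job
- balloon_pump: hand balloon pump lying down, 240 x 85 x 50 mm; origin under its middle, length along its x. Not part of the job
- marble0: the marble whose centre is marble0_center; its own origin turns with it as it rolls, so use the point
- marble1: the marble whose centre is marble1_center; its own origin turns with it as it rolls, so use the point
- marble2: the marble whose centre is marble2_center; its own origin turns with it as it rolls, so use the point
- marble3: the marble whose centre is marble3_center; its own origin turns with it as it rolls, so use the point
- marble4: the marble whose centre is marble4_center; its own origin turns with it as it rolls, so use the point

How it is judged:
By the outcome, as a careful person would: the job done as asked, in the order asked, and still so for the second after the job is handed in, while the arm keeps its last pose, push and grip.
It also fails if it takes over 72 s, if anything falls off the work surface, if the arm or the gripper's body presses on something with over 40 N, if the wrist force passes 120 N, or if a joint passes its speed limit or range.

ROBOT

A 7-joint arm with a two-finger parallel gripper is mounted at the origin on the work surface. World frame = base frame: x ahead of the robot, y to its left, z up, the work surface at z = 0. Lengths are in m, angles in rad, forces in N, time in s.
With the tool pointing down it reaches from about 0.4 to 0.9 m from the base axis. Payload 5.5 kg.
Tool frame: the origin (TCP) lies between the finger pads; the fingertips stand 19 mm ahead of it and the grasp point (between the pads) is the TCP; z points along the fingers, y is the line along which they close (so a half turn about z gives the same grasp; the last joint's range is limited). The gripper opens to 92 mm and grips with 3 to 60 N. Pads are 19 mm wide; open, the fingers measure 130 mm over their backs; the gripper's body (75 mm by 190 mm) begins 47 mm behind the grasp point.
Start: joints at [1.527, 0.501, -0.427, 1.55, 0.221, 1.138, -0.21], TCP at [0.196, -0.62, 0.222] pointing down, gripper open.
Joint ranges: [-2.88, 2.88], [-0.31, 2.03], [-1.54, 1.56], [0.2, 2.42], [-1.41, 4.55], [0.19, 2.02], [-2.57, 2.57]. Speed limits (rad/s): [2.57, 2.57, 3.14, 3.14, 3.14, 3.14, 3.14].

INTERFACE

Orientations are given as a unit quaternion [w, x, y, z].
In Python, from workcell import arm gives the robot as it stands. The module is installed in compiled form; this text tells all that it offers.
- The arm moves only by the shell command python3 -m inch 'ROWS' [FORCE]. ROWS is a JSON object of lists of equal length, an entry for each row: "delta_rot": the turn, a rotation vector about the tool's x, y, z in units of 5 degrees (1.0 is 5 degrees), a list of three; "translation": the shift along the tool's x, y, z in units of 40 mm (1.0 is 40 mm), a list of three; "hand": the closure, from -1 (fully open) to 1 (shut). In form: {"delta_rot": [[ax, ay, az], ...], "translation": [[dx, dy, dz], ...], "hand": [hand, ...]}. A call has exactly 10 rows; each row shifts and turns the commanded pose from where the row before left it, along the tool's axes as they then stand; what a row does not reach is not made up. A row lasts 1/10 s, in which the tool goes at most 50 mm and 8.59 degrees, less where a joint would pass 70% of its speed; a pose out of reach is approached as far as the arm can. A call is refused whole if a number of a shift passes 1 or a number of a turn 1, either way. A call with a gripper value outside its range is refused whole. The fingers move at their own pace and stop on an object; FORCE is the grip in N (left out, the last holds). Time passes only in rows, so rows that do not move let the fingers close, or fill a call up. It gives the time, the measured TCP pose, the force, the opening and the grip force at its end, in the units of the state.
- arm.get_obs(): the state, without advancing time (a new reading comes with each control period).
- arm.camera(name): name is "scene" or "top" or "wrist"; returns a dict with "pixels" (384x512x3 uint8, red, green, blue), "range_z" (384x512 float32, m along the optical axis (not along the pixel's ray), 0 where there is no reading), "intrinsics" (3x3 intrinsics, pixels), "k1" (the pictures are not rectified: a ray, as slopes to the right and down, at radius r is drawn at 1 + k1 r^2 times it, then the intrinsics apply), "world_from_camera" (4x4, takes a point from camera to world coordinates). Camera axes: x right, y down, z forward; pixel columns grow to the right and rows downward; lengths in m; the calibration is good to about 2 mm. A picture is of the moment at which its call begins.
- arm.finish_job(): hands the job in; it is judged then, once.
Trained networks look in a picture, given as the dict that the camera call returned (one of the last four; its "shot" number tells which), for a name from the list of things; names that differ only in an ending like _2 or _b are one class to them, and where a whole thing is asked for, a point or a joint stands for the part that bears it (a point fixed in the world has none). Each returns a list of dicts, best first, with "p" (0 to 1); they miss things now and then, are a little off and sometimes report something else, mostly with a low value. They report only what shows in the picture. A call takes as long as a camera call.
- arm.find_in(picture, target): "position" ([x, y, z] in m, in the coordinates of the camera as it stood for that picture, good to about 4 mm: the middle of the surface that is visible of it).
The state is a dict: "time_s": time; "joints": joint angles; "qd": joint speeds; "tau": joint torques, N m; "ee_pos": TCP position; "tcp_rot": TCP orientation; "contact_force": force on the tool from outside, world axes, zero at the start; "wrist_torque": the same for the moment, N m; "grip_width": opening from 0.0 (shut) to 1.0 (fully open); "finger_force": force on a finger pad.
Only numpy, scipy, OpenCV 4.12 (cv2) and the standard library are available. Lean on these libraries where they do the work, as an engineer would, in place of code of your own. Each camera call takes 0.05 s, during which the arm holds its last target. There are 200 camera calls.

## Working session

There is one attempt and no reset: what is moved stays moved. The work goes in short steps, Python scripts to look and compute and a shell command to move; the robot and the scene stay as the last step left them, time stands still between calls to the robot, and variables do not carry over. Pictures are saved under pics/ and viewed, at most 10 in all, crops included, and the job is handed in when it is done.

```bash
mkdir -p pics; cat > h.py <<'E'
import numpy as np, cv2
from workcell import arm
from scipy.spatial.transform import Rotation as R
def shot(n):
    return arm.camera(n)
def save(c,f): cv2.imwrite('pics/'+f,c['pixels'][:,:,::-1])
def cloud(c):
    K=c['intrinsics'];k1=float(c['k1']);z=c['range_z']
    v,u=np.mgrid[0:z.shape[0],0:z.shape[1]].astype(float)
    x=(u-K[0,2])/K[0,0];y=(v-K[1,2])/K[1,1]
    a,b=x.copy(),y.copy()
    for _ in range(8):
        s=1+k1*(a*a+b*b);a=x/s;b=y/s
    P=np.stack([a*z,b*z,z,np.ones_like(z)],-1)@np.array(c['world_from_camera']).T
    P=P[...,:3];P[z<=0]=np.nan
    return P
def w(c,p): return (np.array(c['world_from_camera'])@np.r_[p,1])[:3]
E
python3 - <<'E'
from h import *
o=arm.get_obs();print(o)
a=shot('scene');b=shot('top')
save(a,'s0.png');save(b,'t0.png')
print(a['world_from_camera'].round(3),b['world_from_camera'].round(3),a['k1'])
for c,n in((a,'S'),(b,'T')):
  for t in ['bin','scoop','pail','bail','bail_grip','scoop_grip','scoop_lip','marble0','spool','succulent','tape_dispenser','gift_box','scissors','balloon_pump']:
    print(n,t,[(round(d['p'],2),w(c,d['position']).round(3).tolist()) for d in arm.find_in(c,t)[:6 if 'marb' in t else 2]])
E
```

```text
{'time_s': 0.0, 'joints': array([ 1.52721836,  0.50185947, -0.4267601 ,  1.55141989,  0.22082501,
        1.13832099, -0.21030417]), 'qd': array([-2.94351450e-04, -5.27567695e-04,  3.62743116e-05, -1.08172770e-03,
        7.12599119e-04, -3.13124978e-04,  6.23997902e-04]), 'tau': array([ 5.11417238e-04, -5.66580570e+01, -5.81558436e+00, -2.79111046e+01,
       -6.84892223e-02,  3.09121306e-02,  1.55687808e-04]), 'ee_pos': array([ 0.19601035, -0.61900418,  0.22048088]), 'tcp_rot': array([-9.65339462e-04,  9.88256355e-01,  1.52801921e-01, -1.33300384e-04]), 'contact_force': array([-0.39909923, -0.32523335,  0.5581464 ]), 'wrist_torque': array([ 0.0034218 ,  0.04445693, -0.02077294]), 'finger_force': 0.0, 'grip_width': 1.0040639388173318}
[[-0.572  0.605 -0.553  1.125]
 [ 0.82   0.415 -0.395  0.428]
 [-0.01  -0.68  -0.733  0.875]
 [ 0.     0.     0.     1.   ]] [[ 0.027 -0.974  0.226  0.288]
 [-1.    -0.025  0.013  0.025]
 [-0.007 -0.226 -0.974  1.369]
 [ 0.     0.     0.     1.   ]] -0.03802408219090754
S bin [(0.85, [0.477, 0.205, 0.025]), (0.4, [0.513, -0.154, 0.181])]
S scoop [(0.96
[... 552 characters left out ...]
p [(0.75, [0.565, 0.483, 0.042])]
T bin [(0.67, [0.498, 0.21, 0.004]), (0.21, [0.661, -0.018, 0.002])]
T scoop [(0.78, [0.658, -0.012, 0.003])]
T pail [(0.64, [0.507, -0.181, 0.066])]
T bail [(0.45, [0.494, -0.156, 0.184])]
T bail_grip [(0.68, [0.493, -0.154, 0.176])]
T scoop_grip [(0.87, [0.661, -0.018, -0.001]), (0.41, [0.498, 0.205, 0.004])]
T scoop_lip [(0.55, [0.659, -0.018, 0.002])]
T marble0 []
T spool [(0.56, [0.447, -0.003, 0.034])]
T succulent [(0.79, [0.686, -0.272, 0.079])]
T tape_dispenser [(0.7, [0.387, 0.457, 0.03])]
T gift_box [(0.79, [0.721, 0.259, 0.061])]
T scissors [(0.84, [0.345, -0.446, 0.01])]
T balloon_pump [(0.72, [0.544, 0.472, 0.041]), (0.7, [0.389, 0.453, 0.032])]
```

View pics/s0.png

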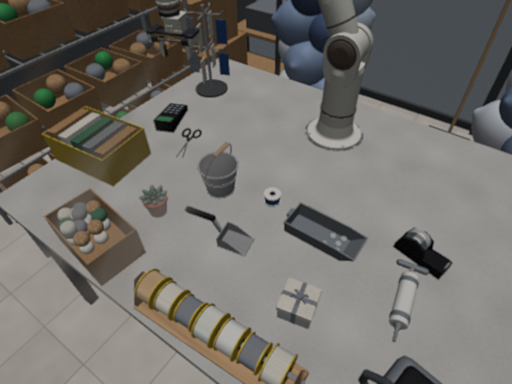

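View pics/t0.png

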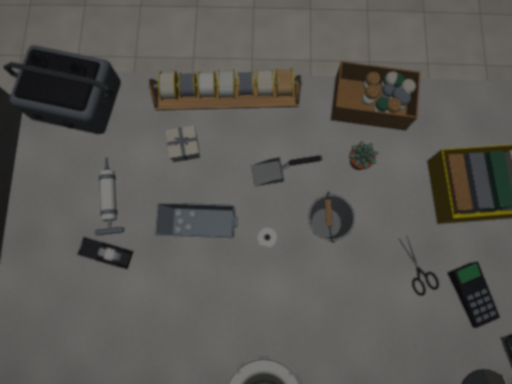

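Both views agree. In the top view the bin is at (195,221), with marbles at its left end near (185,220), so its front faces +y. The scoop pan is at (268,172) with the handle to (320,158). The pail is at (331,217) with its bail along the image column, and the spool is at (267,237). Next I'll fit geometry from depth.

```bash
cat > m.py <<'E'
from h import *
import sys
def box(P,x0,x1,y0,y1,z0,z1):
    m=(P[...,0]>x0)&(P[...,0]<x1)&(P[...,1]>y0)&(P[...,1]<y1)&(P[...,2]>z0)&(P[...,2]<z1)
    return P[m]
def circ(q):
    A=np.c_[2*q[:,:2],np.ones(len(q))];s=np.linalg.lstsq(A,(q[:,:2]**2).sum(1),rcond=None)[0]
    return s[:2].round(4),np.sqrt(s[2]+s[:2]@s[:2]).round(4)
def rect(q):
    (c,s,a)=cv2.minAreaRect((q[:,:2]*1000).astype(np.float32));return np.round(c,1),np.round(s,1),round(a,2),len(q)
if __name__=='__main__':
  for n in ('scene','top'):
    c=shot(n);P=cloud(c);print(n)
    q=box(P,.4,.6,-.1,.1,-.02,.02);print('table z',np.median(q[:,2]).round(4),q[:,2].std().round(4))
    q=box(P,.38,.6,.05,.36,.040,.06);print('bin rim',rect(q),np.median(q[:,2]))
    q=box(P,.38,.6,.05,.36,.012,.03);print('bin low',rect(q))
    q=box(P,.58,.75,-.18,.08,.06,.11);print('handle',rect(q),q.mean(0).round(4), np.percentile(q[:,2],[5,50,95]).round(4))
    q=box(P,.58,.75,-.08,.08,.025,.045);print('pan top',rect(q))
    q=box(P,.58,.75,-.08,.08,.008,.06);print('pan all',rect(q))
    q=box(P,.4,.6,-.27,-.06,.100,.118);print('rim',circ(q),len(q),rect(q))
    q=box(P,.4,.6,-.27,-.06,.15,.22);print('bail',rect(q),q.mean(0).round(4),np.percentile(q[:,2],[5,50,95]).round(4))
    for t in ['spool']:
      q=box(P,.40,.50,-.05,.05,.025,.05);print('spool',circ(q),len(q))
E
python3 m.py
```

```text
scene
table z 0.0011 0.0022
bin rim (array([491.7, 208.1]), array([239.9, 100.6]), 89.75, 619) 0.04774999810673808
bin low (array([492.1, 207.3]), array([214.3,  92.9]), 89.27, 733)
handle (array([ 671.9, -102.1]), array([ 18. , 111.1]), 10.7, 252) [ 0.6729 -0.0968  0.0845] [0.0662 0.0877 0.0925]
pan top (array([656.2, -23.2]), array([73.7, 57.9]), 14.58, 143)
pan all (array([654.2, -13.4]), array([73.2, 93.8]), 11.23, 336)
rim (array([ 0.5022, -0.1743]), np.float64(0.0616)) 263 (array([ 502.9, -172.7]), array([123.9, 128.6]), 38.1, 263)
bail (array([ 504.5, -154.2]), array([117.9,  18. ]), 0.9, 127) [ 0.5097 -0.153   0.1789] [0.1605 0.181  0.1855]
spool (array([0.4502, 0.0007]), np.float64(0.0204)) 195
top
table z -0.0004 0.0029
bin rim (array([493.3, 206.9]), array([237.7,  98.4]), 89.63, 424) 0.04945679141348858
bin low (array([503.1, 210.9]), array([ 81.7, 220.3]), 4.52, 494)
handle (array([ 671.7, -101.5]), array([ 16.9, 105.1]), 11.22, 219) [ 0.6699 -0.1004  0.0857] [0.0694 0.0874 0.093 ]
pan top (array([656.1, -21.4]), array([71.7, 53.7]), 11.83, 77)
pan all (array([652.5,  -0.7]), array([ 71.4, 118.8]), 10.41, 185)
rim (array([ 0.5011, -0.1732]), np.float64(0.0621)) 375 (array([ 501.5, -173.7]), array([129.7, 130.2]), 70.27, 375)
bail (array([ 501.9, -154.7]), array([119.9,  15.7]), 4.45, 193) [ 0.4989 -0.1548  0.1809] [0.1641 0.183  0.1878]
spool (array([4.503e-01, 2.000e-04]), np.float64(0.0196)) 284
```

```bash
cat > plan.py <<'E'
# plan.py x y z yaw_deg tilt_deg(lip down +) n : constant tool-frame row to the target, n rows
from h import *
import sys
from scipy.linalg import logm,expm
def T(p,r):
    M=np.eye(4);M[:3,:3]=r.as_matrix();M[:3,3]=p;return M
def tgt(x,y,z,yaw,tilt):
    r=R.from_euler('z',yaw,degrees=True)*R.from_euler('x',180,degrees=True)*R.from_euler('y',-tilt,degrees=True)
    return T([x,y,z],r)
if __name__=='__main__':
    a=[float(v) for v in sys.argv[1:6]];n=int(sys.argv[6])
    o=arm.get_obs();q=o['tcp_rot'];C=T(o['ee_pos'],R.from_quat([q[1],q[2],q[3],q[0]]))
    e=R.from_matrix(C[:3,:3]).as_matrix()
    print('t %.1f'%o['time_s'],'pos',o['ee_pos'].round(4),'xax',e[:,0].round(3),'zax',e[:,2].round(3),'J',np.round(o['joints'],2),'F',o['contact_force'].round(1),'g',round(float(o['grip_width']),3),round(float(o['finger_force']),1))
    S=expm(np.real(logm(np.linalg.inv(C)@tgt(*a)))/n)
    print('rot',(R.from_matrix(S[:3,:3]).as_rotvec(degrees=True)/5).round(2).tolist(),'trans',(S[:3,3]/.04).round(2).tolist())
    print('mid',(C@np.linalg.matrix_power(S,n//2))[:3,3].round(3))
E
python3 plan.py .502 -.253 .30 90 45 20
```

```text
t 1.6 pos [ 0.1964 -0.6196  0.2215] xax [0.953 0.302 0.   ] zax [ 0. -0. -1.] J [ 1.53  0.5  -0.43  1.55  0.22  1.14 -0.21] F [ 0.8 -0.4  0. ] g 1.004 0.0
rot [-0.28, -0.39, -0.68] trans [0.57, 0.04, -0.33]
mid [ 0.401 -0.491  0.313]
```

```bash
python3 -m inch '{"delta_rot":[[-0.28,-0.39,-0.68],[-0.28,-0.39,-0.68],[-0.28,-0.39,-0.68],[-0.28,-0.39,-0.68],[-0.28,-0.39,-0.68],[-0.28,-0.39,-0.68],[-0.28,-0.39,-0.68],[-0.28,-0.39,-0.68],[-0.28,-0.39,-0.68],[-0.28,-0.39,-0.68]],"translation":[[0.57,0.04,-0.33],[0.57,0.04,-0.33],[0.57,0.04,-0.33],[0.57,0.04,-0.33],[0.57,0.04,-0.33],[0.57,0.04,-0.33],[0.57,0.04,-0.33],[0.57,0.04,-0.33],[0.57,0.04,-0.33],[0.57,0.04,-0.33]],"hand":[-1,-1,-1,-1,-1,-1,-1,-1,-1,-1]}' 30
python3 plan.py .502 -.253 .30 90 45 10
```

```text
time_s: 2.6
ee_pos: [0.4031, -0.4925, 0.3141]
tcp_rot: [0.145, 0.879, 0.431, -0.146]
contact_force: [0.7, -0.2, -1.0]
grip_width: 0.996
finger_force: 0.0
t 2.6 pos [ 0.4031 -0.4925  0.3141] xax [ 0.586  0.715 -0.382] zax [-0.133 -0.38  -0.915] J [ 1.06  0.32 -0.55  1.67  0.63  1.18 -0.37] F [ 0.7 -0.2 -1. ] g 0.996 0.0
rot [-0.29, -0.38, -0.68] trans [0.57, 0.03, -0.33]
mid [ 0.471 -0.38   0.32 ]
```

```bash
python3 -m inch '{"delta_rot":[[-0.29,-0.38,-0.68],[-0.29,-0.38,-0.68],[-0.29,-0.38,-0.68],[-0.29,-0.38,-0.68],[-0.29,-0.38,-0.68],[-0.29,-0.38,-0.68],[-0.29,-0.38,-0.68],[-0.29,-0.38,-0.68],[-0.29,-0.38,-0.68],[-0.29,-0.38,-0.68]],"translation":[[0.57,0.03,-0.33],[0.57,0.03,-0.33],[0.57,0.03,-0.33],[0.57,0.03,-0.33],[0.57,0.03,-0.33],[0.57,0.03,-0.33],[0.57,0.03,-0.33],[0.57,0.03,-0.33],[0.57,0.03,-0.33],[0.57,0.03,-0.33]],"hand":[-1,-1,-1,-1,-1,-1,-1,-1,-1,-1]}'
python3 plan.py .502 .13 .32 90 0 10
```

```text
time_s: 3.6
ee_pos: [0.5018, -0.254, 0.3017]
tcp_rot: [0.271, 0.655, 0.652, -0.268]
contact_force: [-0.7, 0.2, -0.2]
grip_width: 1.001
finger_force: 0.0
t 3.6 pos [ 0.5018 -0.254   0.3017] xax [ 0.005  0.71  -0.705] zax [ 0.003 -0.705 -0.71 ] J [ 0.56  0.31 -0.74  1.94  1.02  1.34 -0.62] F [-0.7  0.2 -0.2] g 1.001 0.0
rot [0.01, 0.9, -0.0] trans [0.88, -0.0, -0.45]
mid [ 0.502 -0.06   0.273]
```

```bash
python3 -m inch '{"delta_rot":[[0,0.9,0],[0,0.9,0],[0,0.9,0],[0,0.9,0],[0,0.9,0],[0,0.9,0],[0,0.9,0],[0,0.9,0],[0,0.9,0],[0,0.9,0]],"translation":[[0.88,0,-0.45],[0.88,0,-0.45],[0.88,0,-0.45],[0.88,0,-0.45],[0.88,0,-0.45],[0.88,0,-0.45],[0.88,0,-0.45],[0.88,0,-0.45],[0.88,0,-0.45],[0.88,0,-0.45]],"hand":[-1,-1,-1,-1,-1,-1,-1,-1,-1,-1]}'
python3 - <<'E'
from m import *
c=shot('wrist');save(c,'w1.png');P=cloud(c)
print(np.array(c['world_from_camera']).round(3))
np.save('P1.npy',P)
q=box(P,.38,.6,.05,.36,.042,.06);print('rim',rect(q))
for d in arm.find_in(c,'marble0')[:8]: print(d['p'],w(c,d['position']).round(4))
for d in arm.find_in(c,'bin')[:2]: print(d['p'],w(c,d['position']).round(4))
E
python3 plan.py .672 -.102 .18 101 0 10
```

```text
time_s: 4.6
ee_pos: [0.5025, 0.1314, 0.3196]
tcp_rot: [-0.001, 0.708, 0.706, 0.005]
contact_force: [0.4, 0.2, 0.3]
grip_width: 1.003
finger_force: 0.0
[[ 1.    -0.006  0.004  0.503]
 [-0.005 -0.967 -0.255  0.2  ]
 [ 0.005  0.254 -0.967  0.482]
 [ 0.     0.     0.     1.   ]]
rim (array([493.8, 207.8]), array([236.7,  97.3]), 89.47, 1954)
0.73 [0.4893 0.2578 0.0175]
0.62 [0.5186 0.222  0.0225]
0.58 [0.4661 0.2633 0.0181]
0.52 [0.5153 0.2666 0.0196]
0.49 [0.479  0.2334 0.0242]
0.97 [0.4926 0.2197 0.0073]
0.73 [0.5151 0.2252 0.0253]
t 4.8 pos [0.5032 0.1308 0.3201] xax [0.003 1.    0.005] zax [ 0.008  0.005 -1.   ] J [ 0.57  0.28 -1.05  1.74  0.25  1.26 -0.53] F [ 0.8 -0.  -0.8] g 0.999 0.0
rot [0.01, -0.0, -0.22] trans [-0.62, 0.37, 0.35]
mid [0.582 0.01  0.25 ]
```

View pics/w1.png

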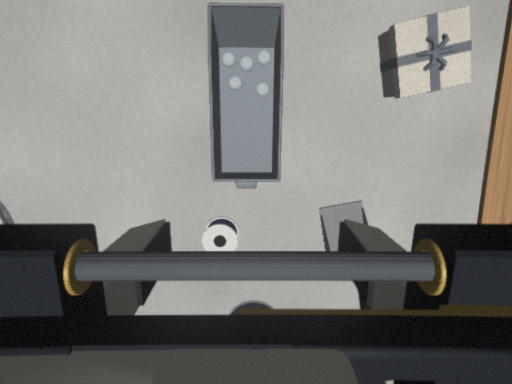

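```bash
python3 - <<'E'
from m import *
P=np.load('P1.npy')
q=box(P,.40,.59,.05,.36,.042,.06)
ys=np.arange(.11,.31,.01);L=[]
for y in ys:
    s=q[abs(q[:,1]-y)<.005];L.append((s[s[:,0]<.495,0].mean(),s[s[:,0]>.495,0].mean()))
L=np.array(L);print('centre fit',np.polyfit(ys-.2,L.mean(1),1),'width',(L[:,1]-L[:,0]).mean())
f=box(P,.475,.515,.06,.35,-.01,.06)
for y in np.arange(.08,.345,.005):
    s=f[abs(f[:,1]-y)<.0025]
    if len(s): print(round(y,3),np.median(s[:,2]).round(4),s[:,2].max().round(4),len(s),end=' | ')
E
```

```text
centre fit [0.00981327 0.49394392] width 0.09170100259075956
0.08 -0.0008 0.0005 12 | 0.085 -0.0005 0.0003 8 | 0.09 0.0491 0.0508 43 | 0.095 0.049 0.0518 82 | 0.1 0.038 0.0529 266 | 0.105 0.0019 0.0333 79 | 0.11 0.0023 0.0042 77 | 0.115 0.0023 0.0041 78 | 0.12 0.0021 0.0045 81 | 0.125 0.0023 0.0048 93 | 0.13 0.0024 0.0043 86 | 0.135 0.0021 0.0038 78 | 0.14 0.0021 0.0044 78 | 0.145 0.0021 0.0041 95 | 0.15 0.0023 0.0044 87 | 0.155 0.0024 0.0043 78 | 0.16 0.0021 0.0042 82 | 0.165 0.0022 0.0046 98 | 0.17 0.0021 0.0048 77 | 0.175 0.002 0.0046 98 | 0.18 0.0022 0.0042 86 | 0.185 0.0021 0.0048 81 | 0.19 0.0021 0.0044 106 | 0.195 0.0021 0.0048 81 | 0.2 0.0022 0.0045 108 | 0.205 0.0022 0.0045 81 | 0.21 0.0024 0.0054 107 | 0.215 0.0019 0.0158 82 | 0.22 0.0025 0.021 108 | 0.225 0.0032 0.0212 98 | 0.23 0.0042 0.0233 107 | 0.235 0.0028 0.0235 107 | 0.24 0.0029 0.0214 86 | 0.245 0.0022 0.0194 100 | 0.25 0.0021 0.0173 120 | 0.255 0.003 0.0238 111 | 0.26 0.0159 0.0229 116 | 0.265 0.0175 0.0229 110 | 0.27 0.0029 0.0211 89 | 0.275 0.0023 0.0184 104 | 0.28 0.0023 0.004 100 | 0.285 0.0045 0.0103 125 | 0.29 0.0095 0.0134 139 | 0.295 0.0143 0.0178 139 | 0.3 0.019 0.0242 148 | 0.305 0.0238 0.0273 151 | 0.31 0.0283 0.0313 152 | 0.315 0.0321 0.0365 165 | 0.32 0.037 0.0441 187 | 0.325 0.0426 0.0451 128 | 0.34 -0.001 0.0017 86 |
```

The view shows the bin floor from rows 48 to 172 and five marbles near (229,58), (247,63), (264,57), (235,83) and (263,89). Bin origin is about (0.4935, 0.2045), yaw 89.5°. Next is the scoop.

```bash
python3 plan.py .672 -.102 .14 101 0 10 | tail -2; python3 -m inch '{"delta_rot":[[0,0,-0.22],[0,0,-0.22],[0,0,-0.22],[0,0,-0.22],[0,0,-0.22],[0,0,-0.22],[0,0,-0.22],[0,0,-0.22],[0,0,-0.22],[0,0,-0.22]],"translation":[[-0.62,0.37,0.45],[-0.62,0.37,0.45],[-0.62,0.37,0.45],[-0.62,0.37,0.45],[-0.62,0.37,0.45],[-0.62,0.37,0.45],[-0.62,0.37,0.45],[-0.62,0.37,0.45],[-0.62,0.37,0.45],[-0.62,0.37,0.45]],"hand":[-1,-1,-1,-1,-1,-1,-1,-1,-1,-1]}'
python3 - <<'E'
from m import *
c=shot('wrist');save(c,'w2.png');P=cloud(c)
q=box(P,.58,.75,-.18,.08,.08,.11);print(rect(q),np.percentile(q[:,2],[5,50,95]))
q=box(P,.58,.75,-.08,.08,.01,.05);print(rect(q))
E
python3 plan.py .672 -.102 .08 101 0 6
```

```text
rot [0.01, -0.0, -0.22] trans [-0.62, 0.37, 0.45]
mid [0.582 0.01  0.23 ]
time_s: 5.75
ee_pos: [0.6709, -0.1067, 0.1366]
tcp_rot: [0.0, 0.638, 0.77, 0.002]
contact_force: [-0.2, 0.7, -0.8]
grip_width: 1.002
finger_force: 0.0
(array([672., -99.]), array([15.8, 86. ]), 10.33, 2562) [0.08492489 0.0885608  0.0899578 ]
(array([655.1,  -9.7]), array([69.8, 75.2]), 10.92, 1295)
t 5.8 pos [ 0.6716 -0.1127  0.1326] xax [-0.182  0.983  0.   ] zax [ 0.001  0.    -1.   ] J [ 0.66  0.76 -0.82  1.53  0.59  1.12 -0.11] F [ 2.6 -5.  -1.4] g 0.999 0.0
rot [0.0, -0.0, -0.02] trans [0.04, 0.01, 0.22]
mid [ 0.672 -0.107  0.106]
```

View pics/w2.png

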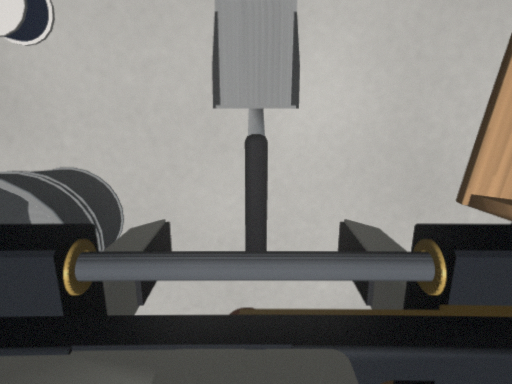

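The handle is centred at column 256 between the fingers. I'll descend and grip.

```bash
python3 -m inch '{"delta_rot":[[0,0,0],[0,0,0],[0,0,0],[0,0,0],[0,0,0],[0,0,0],[0,0,0],[0,0,0],[0,0,0],[0,0,0]],"translation":[[0.05,0,0.25],[0.05,0,0.25],[0.05,0,0.25],[0.05,0,0.25],[0.05,0,0.25],[0,0,0.06],[0,0,0],[0,0,0],[0,0,0],[0,0,0]],"hand":[-1,-1,-1,-1,-1,-1,-1,-1,-1,-1]}'
python3 plan.py .672 -.100 .08 101 0 1
```

```text
time_s: 6.8
ee_pos: [0.6701, -0.0942, 0.087]
tcp_rot: [0.001, 0.638, 0.77, 0.004]
contact_force: [0.6, 0.4, -1.2]
grip_width: 0.997
finger_force: 0.0
t 6.8 pos [ 0.6701 -0.0942  0.087 ] xax [-0.186  0.982  0.003] zax [ 0.006  0.004 -1.   ] J [ 0.62  0.8  -0.79  1.57  0.63  1.04 -0.16] F [ 0.6  0.4 -1.2] g 0.997 0.0
rot [0.08, -0.04, -0.05] trans [-0.15, 0.02, 0.17]
mid [ 0.67  -0.094  0.087]
```

```bash
python3 -m inch '{"delta_rot":[[0,0,0],[0,0,0],[0,0,0],[0,0,0],[0,0,0],[0,0,0],[0,0,0],[0,0,0],[0,0,0],[0,0,0]],"translation":[[-0.15,0,0.1],[0,0,0.08],[0,0,0],[0,0,0],[0,0,0],[0,0,0],[0,0,0],[0,0,0],[0,0,0],[0,0,0]],"hand":[-1,-1,-1,1,1,1,1,1,1,1]}' 40
python3 plan.py .672 -.100 .18 101 0 4
```

```text
time_s: 7.8
ee_pos: [0.6709, -0.0999, 0.0792]
tcp_rot: [0.001, 0.638, 0.77, 0.004]
contact_force: [-0.5, 0.3, 0.6]
grip_width: 0.439
finger_force: 0.0
t 7.8 pos [ 0.6709 -0.0999  0.0792] xax [-0.187  0.982  0.004] zax [ 0.006  0.005 -1.   ] J [ 0.63  0.81 -0.79  1.57  0.64  1.03 -0.15] F [-0.5  0.3  0.6] g 0.439 0.0
rot [0.02, -0.01, -0.01] trans [-0.0, 0.01, -0.63]
mid [ 0.671 -0.1    0.13 ]
```

Still closing. I'll let it close for 0.6 s, then lift 60 mm.

```bash
python3 -m inch '{"delta_rot":[[0,0,0],[0,0,0],[0,0,0],[0,0,0],[0,0,0],[0,0,0],[0,0,0],[0,0,0],[0,0,0],[0,0,0]],"translation":[[0,0,0],[0,0,0],[0,0,0],[0,0,0],[0,0,0],[0,0,0],[0,0,-0.4],[0,0,-0.5],[0,0,-0.5],[0,0,-0.5]],"hand":[1,1,1,1,1,1,1,1,1,1]}' 40
python3 - <<'E'
import numpy as np,subprocess
B=np.array([.4935,.2045]);u=np.array([.0087,1])
for s in (-52,33): print(s,B+u*(s-105)/1000)
E
python3 plan.py .492 .0475 .20 89.5 0 10
```

```text
time_s: 8.8
ee_pos: [0.6711, -0.1, 0.158]
tcp_rot: [0.001, 0.638, 0.77, 0.004]
contact_force: [1.5, -0.2, -1.5]
grip_width: 0.17
finger_force: 40.0
-52 [0.4921341 0.0475   ]
33 [0.4928736 0.1325   ]
t 8.8 pos [ 0.6711 -0.1     0.158 ] xax [-0.187  0.982  0.003] zax [ 0.007  0.005 -1.   ] J [ 0.66  0.73 -0.84  1.52  0.57  1.14 -0.11] F [ 1.5 -0.2 -1.5] g 0.17 40.0
rot [0.01, -0.0, 0.23] trans [0.41, -0.41, -0.11]
mid [ 0.578 -0.031  0.179]
```

```bash
python3 -m inch '{"delta_rot":[[0,0,0.23],[0,0,0.23],[0,0,0.23],[0,0,0.23],[0,0,0.23],[0,0,0.23],[0,0,0.23],[0,0,0.23],[0,0,0.23],[0,0,0.23]],"translation":[[0.41,-0.41,-0.11],[0.41,-0.41,-0.11],[0.41,-0.41,-0.11],[0.41,-0.41,-0.11],[0.41,-0.41,-0.11],[0.41,-0.41,-0.11],[0.41,-0.41,-0.11],[0.41,-0.41,-0.11],[0.41,-0.41,-0.11],[0.41,-0.41,-0.11]],"hand":[1,1,1,1,1,1,1,1,1,1]}'
python3 plan.py .492 .0475 .14 89.5 0 4
```

```text
time_s: 9.8
ee_pos: [0.4911, 0.0476, 0.2008]
tcp_rot: [0.001, 0.712, 0.703, 0.004]
contact_force: [0.5, -0.6, -0.8]
grip_width: 0.166
finger_force: 40.0
t 9.8 pos [0.4911 0.0476 0.2008] xax [0.013 1.    0.004] zax [ 0.008  0.003 -1.   ] J [ 0.68  0.35 -0.98  1.95  0.35  1.01 -0.48] F [ 0.5 -0.6 -0.8] g 0.166 40.0
rot [0.02, -0.01, -0.01] trans [-0.0, 0.0, 0.38]
mid [0.492 0.048 0.17 ]
```

```bash
python3 -m inch '{"delta_rot":[[0,0,0],[0,0,0],[0,0,0],[0,0,0],[0,0,0],[0,0,0],[0,0,0],[0,0,0],[0,0,0],[0,0,0]],"translation":[[0,0,0.3],[0,0,0.4],[0,0,0.4],[0,0,0.3],[0,0,0],[0,0,0],[0,0,0],[0,0,0],[0,0,0],[0,0,0]],"hand":[1,1,1,1,1,1,1,1,1,1]}'
python3 - <<'E'
from m import *
c=shot('wrist');save(c,'w3.png');P=cloud(c)
def fit(q,ys,c0):
    L=[]
    for y in ys:
        s=q[abs(q[:,1]-y)<.004];L.append((s[s[:,0]<c0,0].mean(),s[s[:,0]>c0,0].mean()))
    L=np.array(L);return np.polyfit(ys-.2,L.mean(1),1).round(4),(L[:,1]-L[:,0]).mean().round(4)
q=box(P,.42,.57,.21,.32,.042,.058);print('bin',fit(q,np.arange(.215,.31,.01),.495))
q=box(P,.42,.57,.09,.3,.062,.12);print('pan',rect(q))
for y in np.arange(.105,.205,.01):
    s=q[abs(q[:,1]-y)<.005]
    if len(s): print(y.round(3),s[:,0].min().round(4),s[:,0].max().round(4),((s[:,0].min()+s[:,0].max())/2).round(4),s[:,2].min().round(4),s[:,2].max().round(4))
E
python3 plan.py .492 .0475 .083 89.5 0 4
```

```text
time_s: 10.8
ee_pos: [0.4919, 0.0468, 0.1432]
tcp_rot: [0.001, 0.712, 0.702, 0.004]
contact_force: [-0.4, -0.1, -1.8]
grip_width: 0.169
finger_force: 40.0
bin (array([nan, nan]), np.float64(nan))
pan (array([494.4, 142.3]), array([88.7, 70.3]), 89.34, 13190)
0.105 0.4591 0.5291 0.4941 0.0625 0.1171
0.115 0.4594 0.529 0.4942 0.0623 0.1005
0.125 0.4597 0.529 0.4943 0.0623 0.0996
0.135 0.4596 0.5294 0.4945 0.0622 0.0988
0.145 0.4597 0.5294 0.4946 0.062 0.0964
0.155 0.4595 0.5294 0.4945 0.062 0.0888
0.165 0.4594 0.5297 0.4946 0.062 0.0817
0.175 0.4595 0.5299 0.4947 0.062 0.0766
0.185 0.4597 0.5296 0.4947 0.062 0.0675
t 10.8 pos [0.4919 0.0468 0.1432] xax [0.013 1.    0.005] zax [ 0.006  0.004 -1.   ] J [ 0.61  0.44 -0.92  2.    0.44  0.9  -0.55] F [-0.3 -0.4 -1.5] g 0.163 40.0
rot [0.02, -0.01, -0.01] trans [0.0, -0.0, 0.38]
mid [0.492 0.047 0.113]<stdin>:6: RuntimeWarning: Mean of empty slice.
  ret = ret.dtype.type(ret / rcount)
```

View pics/w3.png

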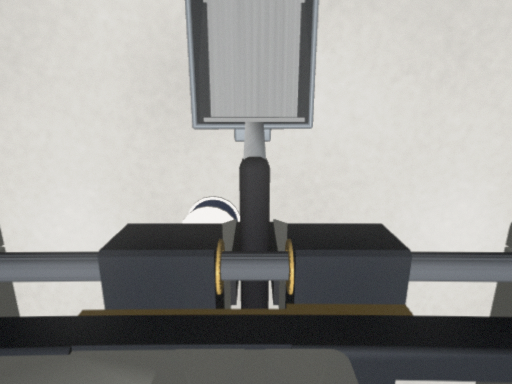

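The pan is centred over the bin, with bin edges at columns 193 and 313 and pan edges at 206 and 301. I'll measure both from this same view.

```bash
python3 - <<'E'
from m import *
c=shot('wrist');P=cloud(c)
q=box(P,.42,.57,.08,.2,.04,.056)
for y in np.arange(.095,.19,.01):
    s=q[abs(q[:,1]-y)<.004];a=s[s[:,0]<.47,0];b=s[s[:,0]>.52,0]
    if len(a) and len(b): print(y.round(3),a.min().round(4),b.max().round(4),((a.min()+b.max())/2).round(4))
E
```

```text
0.105 0.4444 0.5414 0.4929
0.115 0.4444 0.5413 0.4929
0.125 0.4447 0.5416 0.4931
0.135 0.4449 0.5413 0.4931
0.145 0.4443 0.542 0.4931
0.155 0.4447 0.5412 0.4929
0.165 0.4446 0.5417 0.4932
0.175 0.4448 0.5419 0.4933
0.185 0.4449 0.5423 0.4936
```

```bash
python3 - <<'E'
from m import *
c=shot('wrist');P=cloud(c)
q=box(P,.465,.525,.08,.23,.055,.105)
print('lip',np.percentile(q[:,1],[99.5,100]).round(4), c['range_z'].shape, np.nanmax(P[...,1]).round(3), P[0,256].round(4))
for n in('top','scene'):
    P=cloud(shot(n));q=box(P,.475,.515,.08,.26,.055,.075);print(n,'lip',np.percentile(q[:,1],[1,95,99]).round(4),len(q))
    q=box(P,.46,.53,.08,.26,.085,.105);print(np.percentile(q[:,1],[1,5,50]).round(4))
q=box(cloud(c),.465,.485,.08,.15,.09,.105);print('back',np.percentile(q[:,1],[1,50,90]).round(4),len(q))
E
```

```text
lip [0.1863 0.1871] (384, 512) 0.206 [0.4966 0.1858 0.0647]
top lip [0.111  0.1908 0.1947] 402
[0.0962 0.1023 0.1081]
scene lip [0.1079 0.1928 0.1953] 267
[0.0979 0.104  0.1095]
back [0.107  0.1079 0.109 ] 125
```

```bash
python3 -m inch '{"delta_rot":[[0,0,0],[0,0,0],[0,0,0],[0,0,0],[0,0,0],[0,0,0],[0,0,0],[0,0,0],[0,0,0],[0,0,0]],"translation":[[0,-0.035,0.1],[0,0,0.2],[0,0,0.25],[0,0,0.25],[0,0,0.25],[0,0,0.2],[0,0,0.15],[0,0,0.05],[0,0,0],[0,0,0]],"hand":[1,1,1,1,1,1,1,1,1,1]}'
python3 plan.py .4915 .1325 .083 89.5 0 10
```

```text
time_s: 12.05
ee_pos: [0.4911, 0.0487, 0.0853]
tcp_rot: [-0.0, 0.711, 0.703, 0.005]
contact_force: [0.2, 5.0, 1.2]
grip_width: 0.165
finger_force: 40.0
t 12.1 pos [0.4911 0.0487 0.0853] xax [0.012 1.    0.007] zax [ 0.007  0.007 -1.   ] J [ 0.54  0.53 -0.84  2.04  0.54  0.8  -0.64] F [0.2 5.  1.2] g 0.165 40.0
rot [0.01, -0.01, -0.0] trans [0.21, -0.0, 0.01]
mid [0.491 0.091 0.084]
```

```bash
python3 -m inch '{"delta_rot":[[0,-0.1,0],[0,-0.1,0],[0,0,0],[0,0,0],[0,0,0],[0,0,0],[0,0,0],[0,0,0],[0,0,0],[0,0,0]],"translation":[[0,0,0],[0,0,0.02],[0,0,0.02],[0,0,0.02],[0,0,0],[0,0,0],[0,0,0],[0.1,0,0],[0.1,0,0],[0.1,0,0]],"hand":[1,1,1,1,1,1,1,1,1,1]}'
python3 plan.py .4915 .1325 .083 89.5 0 10
```

```text
time_s: 13.05
ee_pos: [0.4896, 0.058, 0.0815]
tcp_rot: [0.006, 0.712, 0.702, -0.004]
contact_force: [-0.7, 0.7, -1.8]
grip_width: 0.163
finger_force: 40.0
t 13.1 pos [0.4896 0.058  0.0815] xax [ 0.014  1.    -0.015] zax [ 0.003 -0.015 -1.   ] J [ 0.49  0.53 -0.83  2.04  0.56  0.81 -0.69] F [-0.7  0.7 -1.8] g 0.163 40.0
rot [0.0, 0.02, -0.01] trans [0.19, 0.0, -0.01]
mid [0.491 0.095 0.082]
```

```bash
python3 -m inch '{"delta_rot":[[0,0,0],[0,0,0],[0,0,0],[0,0,0],[0,0,0],[0,0,0],[0,0,0],[0,0,0],[0,0,0],[0,0,0]],"translation":[[0.1,0.02,0],[0.15,0.01,0],[0.15,0,0],[0.15,0,0],[0.15,0,0],[0.15,0,0],[0.15,0,0],[0.15,0,0],[0.15,0,0],[0.15,0,0]],"hand":[1,1,1,1,1,1,1,1,1,1]}'
python3 - <<'E'
from m import *
c=shot('top');save(c,'x.png');a=c['pixels'][195:245,140:260,::-1];cv2.imwrite('pics/b4.png',cv2.resize(a,None,fx=5,fy=5,interpolation=2))
for d in arm.find_in(c,'marble0')[:8]: print(d['p'],w(c,d['position']).round(4))
E
python3 plan.py .4915 .1325 .083 89.5 0 10
```

```text
time_s: 14.05
ee_pos: [0.4927, 0.1172, 0.0816]
tcp_rot: [0.007, 0.712, 0.702, -0.003]
contact_force: [0.9, -0.6, -1.3]
grip_width: 0.168
finger_force: 40.0
t 14.2 pos [0.4927 0.1181 0.0817] xax [ 0.012  1.    -0.012] zax [ 0.005 -0.012 -1.   ] J [ 0.37  0.55 -0.82  2.01  0.57  0.82 -0.8 ] F [-0.6 -1.  -1.2] g 0.169 40.0
rot [0.01, 0.01, -0.0] trans [0.04, -0.0, -0.0]
mid [0.492 0.125 0.082]
```

View pics/b4.png

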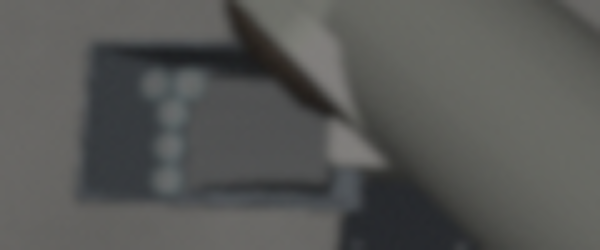

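Five marbles now lie just ahead of the lip, at columns 150–190 in the crop. I'll push on to the slope.

```bash
python3 -m inch '{"delta_rot":[[0,0,0],[0,0,0],[0,0,0],[0,0,0],[0,0,0],[0,0,0],[0,0,0],[0,0,0],[0,0,0],[0,0,0]],"translation":[[0.06,0,0],[0.06,0,0],[0.06,0,0],[0.06,0,0],[0.06,0,0],[0.05,0,0],[0,0,0],[0,0,0],[0,0,0],[0,0,0]],"hand":[1,1,1,1,1,1,1,1,1,1]}'
python3 - <<'E'
from m import *
c=shot('top');a=c['pixels'][195:245,140:260,::-1];cv2.imwrite('pics/b5.png',cv2.resize(a,None,fx=5,fy=5,interpolation=2))
for d in arm.find_in(c,'marble0')[:8]: print(d['p'],w(c,d['position']).round(4))
c=shot('scene')
for d in arm.find_in(c,'marble0')[:8]: print(d['p'],w(c,d['position']).round(4))
E
python3 plan.py .4915 .1325 .083 89.5 0 10
```

```text
time_s: 15.15
ee_pos: [0.493, 0.131, 0.0814]
tcp_rot: [0.006, 0.712, 0.702, -0.003]
contact_force: [-0.5, 0.7, -2.1]
grip_width: 0.17
finger_force: 40.0
t 15.3 pos [0.493  0.131  0.0815] xax [ 0.013  1.    -0.013] zax [ 0.005 -0.013 -1.   ] J [ 0.34  0.56 -0.82  2.    0.58  0.83 -0.83] F [-0.1 -0.2 -2.7] g 0.168 40.0
rot [0.01, 0.01, -0.01] trans [0.0, -0.0, -0.0]
mid [0.492 0.132 0.082]
```

View pics/b5.png

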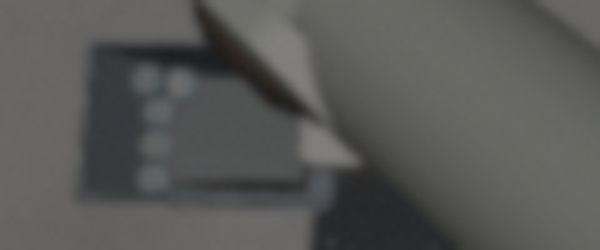

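The marbles sit on the slope against the lip (columns 145–180). I'll close the last gap, then tilt the lip up along the slope.

```bash
python3 -m inch '{"delta_rot":[[0,0,0],[0,0,0],[0,0,0],[0,0.3,0],[0,0.4,0],[0,0.5,0],[0,0.5,0],[0,0.5,0],[0,0.5,0],[0,0.5,0]],"translation":[[0.03,0,0],[0.03,0,0],[0.02,0,0],[0.01,0,0.03],[0.01,0,0.045],[0.01,0,0.055],[0.01,0,0.055],[0.01,0,0.055],[0.01,0,0.055],[0.01,0,0.055]],"hand":[1,1,1,1,1,1,1,1,1,1]}'
python3 - <<'E'
from m import *
for n in('top','scene','wrist'):
  c=shot(n);save(c,'c6%s.png'%n)
  for d in arm.find_in(c,'marble0')[:8]: print(n,d['p'],w(c,d['position']).round(4))
a=cv2.imread('pics/c6top.png')[195:245,150:250];b=cv2.imread('pics/c6scene.png')[195:265,280:380]
f=lambda i:cv2.resize(i,(400,300),interpolation=2)
cv2.imwrite('pics/b6.png',np.hstack([f(a),f(b)]))
E
python3 plan.py .4915 .1325 .083 89.5 -20 10
```

```text
time_s: 16.35
ee_pos: [0.4936, 0.1386, 0.0681]
tcp_rot: [-0.092, 0.705, 0.696, 0.098]
contact_force: [-0.2, 0.9, -0.2]
grip_width: 0.168
finger_force: 40.0
top 0.15 [ 0.3552 -0.4496  0.0125]
scene 0.24 [ 0.4541 -0.0089  0.0359]
wrist 0.98 [0.502  0.28   0.0364]
wrist 0.89 [0.5194 0.2837 0.0374]
wrist 0.56 [0.4861 0.2727 0.0433]
wrist 0.51 [0.4624 0.2848 0.0322]
t 16.6 pos [0.4931 0.1389 0.0679] xax [0.01  0.965 0.263] zax [ 0.009  0.263 -0.965] J [ 0.63  0.65 -0.96  2.05  0.44  0.66 -0.57] F [-0.3  0.2 -2.3] g 0.166 40.0
rot [0.01, 0.1, -0.0] trans [-0.0, -0.0, -0.04]
mid [0.492 0.136 0.076]
```

View pics/b6.png

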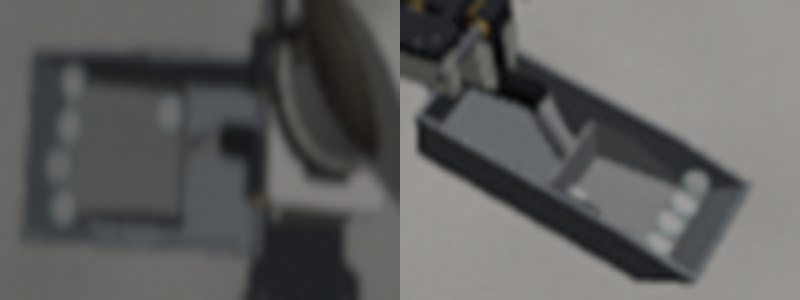

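One marble is in the pan and four rest on the slope against the lip, which is about 4 mm off the slope. I'll press it in.

```bash
python3 -m inch '{"delta_rot":[[0,0,0],[0,0,0],[0,0,0],[0,0,0],[0,0,0],[0,0,0],[0,0,0],[0,0,0],[0,0,0],[0,0,0]],"translation":[[0.03,0,0.02],[0.03,0,0.02],[0.03,0,0.02],[0.03,0,0.02],[0.03,0,0.02],[0,0,0],[0,0,0],[0,0,0],[0,0,0],[0,0,0]],"hand":[1,1,1,1,1,1,1,1,1,1]}'
cat > mk.py <<'E'
from m import *
for n in('scene','wrist'):
  c=shot(n);save(c,'mk%s.png'%n)
  for d in arm.find_in(c,'marble0')[:8]:
    if d['p']>.3: print(n,round(d['p'],2),w(c,d['position']).round(4))
o=arm.get_obs();r=R.from_quat(np.r_[o['tcp_rot'][1:],o['tcp_rot'][0]])
l=o['ee_pos']+r.apply([.15,0,.0795]);print('lip',l.round(4),'slope gap perp',round((l[2]-.0025-(l[1]-.2825))*.707,4))
E
python3 mk.py
python3 plan.py .4915 .1325 .083 89.5 -20 10
```

```text
time_s: 17.65
ee_pos: [0.4935, 0.1398, 0.0669]
tcp_rot: [-0.088, 0.706, 0.696, 0.092]
contact_force: [-12.2, -24.6, 40.0]
grip_width: 0.165
finger_force: 40.2
wrist 0.92 [0.4949 0.2342 0.0269]
wrist 0.86 [0.5157 0.2238 0.0255]
wrist 0.69 [0.5147 0.2403 0.028 ]
wrist 0.68 [0.4818 0.2252 0.028 ]
wrist 0.48 [0.4649 0.2836 0.0362]
lip [0.496 0.305 0.028] slope gap perp 0.0021
t 17.9 pos [0.4934 0.1398 0.0669] xax [0.013 0.967 0.253] zax [ 0.008  0.253 -0.967] J [ 0.61  0.65 -0.95  2.05  0.45  0.66 -0.58] F [-13.  -24.7  39.2] g 0.167 40.2
rot [0.01, 0.11, -0.01] trans [-0.01, -0.0, -0.04]
mid [0.492 0.136 0.075]
```

Four marbles are now well inside the pan. Backing off slightly and lifting.

```bash
python3 -m inch '{"delta_rot":[[0,0.1,0],[0,0.2,0],[0,0.2,0],[0,0.2,0],[0,0.2,0],[0,0,0],[0,0,0],[0,0,0],[0,0,0],[0,0,0]],"translation":[[-0.08,0,-0.04],[-0.02,0,-0.1],[0.05,0,-0.2],[0.08,0,-0.3],[0.11,0,-0.4],[0.14,0,-0.45],[0.14,0,-0.45],[0.14,0,-0.45],[0.14,0,-0.45],[0.1,0,-0.3]],"hand":[1,1,1,1,1,1,1,1,1,1]}'
python3 mk.py
python3 plan.py .5017 -.36 .32 90 -18 20
```

```text
time_s: 18.85
ee_pos: [0.4926, 0.1353, 0.1962]
tcp_rot: [-0.118, 0.7, 0.693, 0.125]
contact_force: [1.0, -0.1, -2.6]
grip_width: 0.165
finger_force: 40.0
wrist 0.97 [0.5158 0.2411 0.1667]
wrist 0.96 [0.4957 0.2319 0.1645]
wrist 0.75 [0.4818 0.222  0.1653]
wrist 0.64 [0.5156 0.2196 0.1632]
wrist 0.62 [0.4711 0.2362 0.1639]
lip [0.4944 0.3024 0.1704] slope gap perp 0.1047
t 19.1 pos [0.4921 0.1344 0.1946] xax [0.01  0.941 0.338] zax [ 0.009  0.338 -0.941] J [ 0.9   0.54 -1.24  1.98  0.23  0.88 -0.41] F [ 0.1 -0.9 -1.7] g 0.17 40.0
rot [0.01, -0.02, -0.01] trans [-0.53, 0.02, -0.35]
mid [ 0.496 -0.113  0.255]
```

All five are in the pan. Carrying it level-backed over the pail to its -y side.

```bash
python3 -m inch '{"delta_rot":[[0,0,0],[0,0,0],[0,0,0],[0,0,0],[0,0,0],[0,0,0],[0,0,0],[0,0,0],[0,0,0],[0,0,0]],"translation":[[0.17,0,-0.47],[0.14,0,-0.69],[0.05,0,-0.73],[-0.08,0,-0.67],[-0.29,0.02,-0.53],[-0.5,0.02,-0.39],[-0.62,0.02,-0.33],[-0.75,0.02,-0.27],[-0.75,0.02,-0.27],[-0.75,0.02,-0.27]],"hand":[1,1,1,1,1,1,1,1,1,1]}'
python3 plan.py .5007 -.36 .32 90 -20 9
```

```text
time_s: 20.05
ee_pos: [0.4935, -0.0567, 0.322]
tcp_rot: [-0.119, 0.701, 0.692, 0.124]
contact_force: [0.7, -0.0, -1.7]
grip_width: 0.164
finger_force: 40.0
t 20.1 pos [ 0.4935 -0.0567  0.322 ] xax [0.011 0.941 0.338] zax [ 0.008  0.338 -0.941] J [ 1.35  0.51 -1.4   1.75  0.17  1.28 -0.08] F [ 0.7 -0.  -1.7] g 0.164 40.0
rot [0.01, 0.01, -0.01] trans [-0.79, 0.03, -0.28]
mid [ 0.496 -0.191  0.321]
```

```bash
python3 -m inch '{"delta_rot":[[0,-0.1,0],[0,-0.2,0],[0,-0.2,0],[0,-0.2,0],[0,-0.2,0],[0,-0.2,0],[0,-0.1,0],[0,0,0],[0,0,0],[0,0,0]],"translation":[[-0.8,0.03,-0.28],[-0.83,0.03,-0.28],[-0.84,0.03,-0.27],[-0.85,0.03,-0.26],[-0.86,0.03,-0.24],[-0.86,0.03,-0.22],[-0.75,0.03,-0.18],[-0.55,0.03,-0.13],[-0.4,0.02,-0.1],[-0.2,0.02,-0.04]],"hand":[1,1,1,1,1,1,1,1,1,1]}'
python3 mk.py; python3 - <<'E'
from m import *
c=shot('top');P=cloud(c)
q=box(P,.4,.6,-.27,-.06,.15,.20);print('bail',q.mean(0).round(4),len(q))
E
python3 plan.py .5007 -.3635 .186 90 -15 10
```

```text
time_s: 21.05
ee_pos: [0.501, -0.3465, 0.3182]
tcp_rot: [-0.083, 0.707, 0.697, 0.087]
contact_force: [-0.5, 0.2, -2.2]
grip_width: 0.168
finger_force: 40.0
wrist 0.9 [ 0.5218 -0.2431  0.2775]
wrist 0.88 [ 0.4794 -0.2472  0.277 ]
wrist 0.7 [ 0.525  -0.2647  0.2764]
wrist 0.61 [ 0.507  -0.2505  0.2703]
wrist 0.6 [ 0.492  -0.2639  0.2792]
lip [ 0.5037 -0.1785  0.2785] slope gap perp 0.521
bail [ 0.4985 -0.1549  0.1805] 197
t 21.3 pos [ 0.5017 -0.3429  0.3201] xax [0.009 0.971 0.239] zax [ 0.008  0.239 -0.971] J [ 1.39  0.71 -1.21  1.4   0.42  1.52  0.21] F [-0.1 -0.4 -2.5] g 0.165 40.0
rot [0.01, 0.02, -0.01] trans [-0.13, -0.0, 0.31]
mid [ 0.501 -0.354  0.253]
```

```bash
python3 -m inch '{"delta_rot":[[0,0,0],[0,0,0],[0,0,0],[0,0,0],[0,0,0],[0,0,0],[0,0,0],[0,0,0],[0,0,0],[0,0,0]],"translation":[[-0.2,-0.02,0.15],[-0.25,-0.02,0.3],[-0.25,-0.01,0.4],[-0.25,0,0.5],[-0.2,0,0.5],[-0.15,0,0.5],[-0.1,0,0.45],[-0.05,0,0.3],[0,0,0.15],[0,0,0]],"hand":[1,1,1,1,1,1,1,1,1,1]}'
python3 mk.py|grep lip
python3 - <<'E'
from plan import *
o=arm.get_obs();q=o['tcp_rot'];C=T(o['ee_pos'],R.from_quat([q[1],q[2],q[3],q[0]]))
print(o['ee_pos'].round(4),o['time_s'])
th=np.radians(45);L=np.array([-.203,.113])
n=14;G=tgt(.4997,L[0]-(.15*np.cos(th)-.08*np.sin(th)),L[1]+.15*np.sin(th)+.08*np.cos(th),90,45)
S=expm(np.real(logm(np.linalg.inv(C)@G))/n)
print((R.from_matrix(S[:3,:3]).as_rotvec(degrees=True)/5).round(3),(S[:3,3]/.04).round(3))
for i in range(0,n+1,2): 
  M=C@np.linalg.matrix_power(S,i);print(i,(M@[.15,0,.0795,1])[:3].round(4),(M@[.105,0,.0795,1])[:3].round(4))
E
```

```text
time_s: 22.3
ee_pos: [0.4996, -0.3693, 0.1795]
tcp_rot: [-0.083, 0.706, 0.698, 0.087]
contact_force: [-0.1, -0.6, -2.1]
grip_width: 0.164
finger_force: 40.0
lip [ 0.503  -0.2055  0.1396] slope gap perp 0.442
[ 0.5006 -0.3701  0.1813] 22.5
[ 0.003 -0.839 -0.012] [ 0.172 -0.002 -0.222]
0 [ 0.503  -0.2055  0.1396] [ 0.5025 -0.2493  0.129 ]
2 [ 0.5025 -0.2035  0.1363] [ 0.5021 -0.2483  0.1321]
4 [ 0.5021 -0.2019  0.1326] [ 0.5017 -0.2469  0.1351]
6 [ 0.5016 -0.2009  0.1288] [ 0.5013 -0.245   0.1378]
8 [ 0.5012 -0.2005  0.1249] [ 0.5009 -0.2428  0.1402]
10 [ 0.5007 -0.2006  0.121 ] [ 0.5005 -0.2403  0.1422]
12 [ 0.5002 -0.2014  0.1171] [ 0.5001 -0.2375  0.1439]
14 [ 0.4997 -0.2026  0.1134] [ 0.4997 -0.2345  0.1452]
```

```bash
python3 -m inch '{"delta_rot":[[0,-0.84,0],[0,-0.84,0],[0,-0.84,0],[0,-0.84,0],[0,-0.84,0],[0,-0.84,0],[0,-0.84,0],[0,-0.84,0],[0,-0.84,0],[0,-0.84,0]],"translation":[[0.17,0,-0.22],[0.17,0,-0.22],[0.17,0,-0.22],[0.17,0,-0.22],[0.17,0,-0.22],[0.17,0,-0.22],[0.17,0,-0.22],[0.17,0,-0.22],[0.17,0,-0.22],[0.17,0,-0.22]],"hand":[1,1,1,1,1,1,1,1,1,1]}' && python3 -m inch '{"delta_rot":[[0,-0.84,0],[0,-0.84,0],[0,-0.84,0],[0,-0.84,0],[0,0,0],[0,0,0],[0,0,0],[0,0,0],[0,0,0],[0,0,0]],"translation":[[0.17,0,-0.22],[0.17,0,-0.22],[0.17,0,-0.22],[0.17,0,-0.22],[0,0,0],[0,0,0],[0,0,0],[0,0,0],[0,0,0],[0,0,0]],"hand":[1,1,1,1,1,1,1,1,1,1]}'
python3 mk.py
python3 - <<'E'
import cv2,numpy as np
a=cv2.imread('pics/mkscene.png')[130:230,160:290];b=cv2.imread('pics/mkwrist.png')
cv2.imwrite('pics/b7.png',np.hstack([cv2.resize(a,(400,300)),cv2.resize(b,(400,300))]))
E
python3 plan.py .5007 -.40 .34 90 0 10
```

```text
time_s: 23.5
ee_pos: [0.5012, -0.2949, 0.2619]
tcp_rot: [0.176, 0.69, 0.68, -0.172]
contact_force: [0.7, 0.4, -1.6]
grip_width: 0.166
finger_force: 40.0
time_s: 24.5
ee_pos: [0.5006, -0.2546, 0.2737]
tcp_rot: [0.271, 0.659, 0.648, -0.271]
contact_force: [-0.8, 0.7, -1.2]
grip_width: 0.164
finger_force: 40.0
lip [ 0.5023 -0.2042  0.1112] slope gap perp 0.4209
t 24.7 pos [ 0.5008 -0.254   0.2735] xax [ 0.013  0.707 -0.707] zax [-0.006 -0.707 -0.707] J [ 0.72  0.44 -0.96  1.96  1.13  1.43 -0.74] F [-0.3 -0.1 -1.6] g 0.166 40.0
rot [-0.0, 0.9, -0.02] trans [-0.41, 0.0, 0.0]
mid [ 0.5   -0.32   0.321]
```

View pics/b7.png

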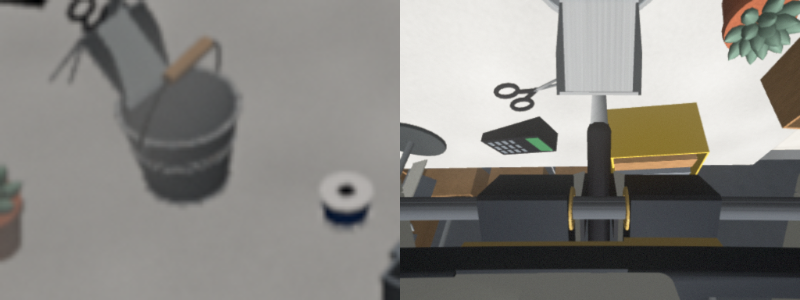

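The pan is empty and the pail stands undisturbed. Withdrawing, then returning the scoop to its original free spot.

```bash
python3 -m inch '{"delta_rot":[[0,0.9,0],[0,0.9,0],[0,0.9,0],[0,0.9,0],[0,0.9,0],[0,0.9,0],[0,0.9,0],[0,0.9,0],[0,0.9,0],[0,0.9,0]],"translation":[[-0.41,0,0],[-0.41,0,0],[-0.41,0,0],[-0.41,0,0],[-0.41,0,0],[-0.41,0,0],[-0.41,0,0],[-0.41,0,0],[-0.41,0,0],[-0.41,0,0]],"hand":[1,1,1,1,1,1,1,1,1,1]}'
python3 - <<'E'
from m import *
for n in('top','scene'):
  c=shot(n);P=cloud(c)
  for d in arm.find_in(c,'marble0')[:8]: print(n,round(d['p'],2),w(c,d['position']).round(4))
  q=box(P,.46,.54,-.215,-.13,-.01,.09);print('inside z',np.percentile(q[:,2],[5,50,95]).round(4),len(q))
  v=c['pixels'];np.save('v'+n,v)
  a=v[190:250,300:360] if n=='top' else v[130:220,170:270];cv2.imwrite('pics/p8%s.png'%n,cv2.resize(a[:,:,::-1],(400,400),interpolation=2))
cv2.imwrite('pics/b8.png',np.hstack([cv2.imread('pics/p8top.png'),cv2.imread('pics/p8scene.png')]))
E
python3 plan.py .672 -.1 .25 101 0 10
```

```text
time_s: 25.7
ee_pos: [0.4982, -0.4001, 0.3412]
tcp_rot: [0.002, 0.712, 0.702, 0.002]
contact_force: [0.5, 0.6, -1.7]
grip_width: 0.168
finger_force: 40.0
top 0.74 [ 0.3458 -0.4476  0.0116]
inside z [-0.0006  0.0058  0.0455] 650
inside z [0.0008 0.0253 0.0732] 202
t 25.9 pos [ 0.4978 -0.4003  0.3395] xax [0.016 1.    0.001] zax [ 0.004  0.001 -1.   ] J [ 1.34  0.57 -1.09  1.42  0.5   1.44  0.25] F [-0.3  0.7 -2.1] g 0.168 40.0
rot [0.01, -0.0, -0.24] trans [0.72, 0.49, 0.23]
mid [ 0.593 -0.255  0.295]
```

View pics/b8.png

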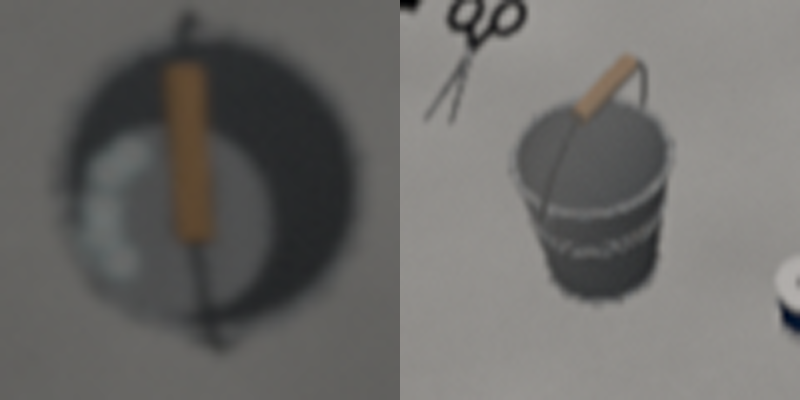

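About five marbles lie in the pail, at the left of the crop around (110,200). Now the scoop goes down.

```bash
python3 -m inch '{"delta_rot":[[0,0,-0.24],[0,0,-0.24],[0,0,-0.24],[0,0,-0.24],[0,0,-0.24],[0,0,-0.24],[0,0,-0.24],[0,0,-0.24],[0,0,-0.24],[0,0,-0.24]],"translation":[[0.72,0.49,0.23],[0.72,0.49,0.23],[0.72,0.49,0.23],[0.72,0.49,0.23],[0.72,0.49,0.23],[0.72,0.49,0.23],[0.72,0.49,0.23],[0.72,0.49,0.23],[0.72,0.49,0.23],[0.72,0.49,0.23]],"hand":[1,1,1,1,1,1,1,1,1,1]}' && python3 -m inch '{"delta_rot":[[0,0,0],[0,0,0],[0,0,0],[0,0,0],[0,0,0],[0,0,0],[0,0,0],[0,0,0],[0,0,0],[0,0,0]],"translation":[[0,0,0.3],[0,0,0.6],[0,0,0.7],[0,0,0.7],[0,0,0.6],[0,0,0.5],[0,0,0.3],[0,0,0.2],[0,0,0],[0,0,0]],"hand":[1,1,1,1,1,1,1,1,1,1]}'
python3 plan.py .672 -.1 .079 101 0 1
```

```text
time_s: 26.9
ee_pos: [0.6709, -0.0936, 0.2494]
tcp_rot: [0.003, 0.633, 0.774, 0.001]
contact_force: [-0.1, -0.5, -2.1]
grip_width: 0.169
finger_force: 40.0
time_s: 27.9
ee_pos: [0.6723, -0.0964, 0.0942]
tcp_rot: [0.003, 0.634, 0.773, 0.002]
contact_force: [0.9, 0.2, -1.2]
grip_width: 0.166
finger_force: 40.0
t 27.9 pos [ 0.6723 -0.0964  0.0942] xax [-0.195  0.981 -0.002] zax [ 0.007 -0.001 -1.   ] J [ 0.7   0.86 -0.94  1.56  0.75  1.11 -0.22] F [ 0.9  0.2 -1.2] g 0.166 40.0
rot [0.08, 0.02, 0.05] trans [-0.09, -0.03, 0.38]
mid [ 0.672 -0.096  0.094]
```

```bash
python3 -m inch '{"delta_rot":[[0,0,0],[0,0,0],[0,0,0],[0,0,0],[0,0,0],[0,0,0],[0,0,0],[0,0,0],[0,0,0],[0,0,0]],"translation":[[0,0,0.08],[0,0,0.08],[0,0,0.08],[0,0,0.06],[0,0,0.05],[0,0,0.03],[0,0,0],[0,0,0],[0,0,0],[0,0,0]],"hand":[1,1,1,1,1,1,1,1,1,1]}'
```

```text
time_s: 28.9
ee_pos: [0.6722, -0.0971, 0.079]
tcp_rot: [0.003, 0.635, 0.773, 0.002]
contact_force: [-1.0, -2.7, 5.6]
grip_width: 0.166
finger_force: 40.0
```

Resting on the counter (+5.6 N). I'll open slowly, then rise.

```bash
python3 -m inch '{"delta_rot":[[0,0,0],[0,0,0],[0,0,0],[0,0,0],[0,0,0],[0,0,0],[0,0,0],[0,0,0],[0,0,0],[0,0,0]],"translation":[[0,0,0],[0,0,0],[0,0,0],[0,0,0],[0,0,0],[0,0,0],[0,0,0],[0,0,-0.2],[0,0,-0.5],[0,0,-0.5]],"hand":[-1,-1,-1,-1,-1,-1,-1,-1,-1,-1]}' && python3 -m inch '{"delta_rot":[[0,0,0],[0,0,0],[0,0,0],[0,0,0],[0,0,0],[0,0,0],[0,0,0],[0,0,0],[0,0,0],[0,0,0]],"translation":[[0,0,-0.6],[0,0,-0.6],[0,0,-0.6],[0,0,-0.6],[0,0,-0.6],[0,0,-0.4],[0,0,0],[0,0,0],[0,0,0],[0,0,0]],"hand":[-1,-1,-1,-1,-1,-1,-1,-1,-1,-1]}'
python3 - <<'E'
from m import *
for n in('top','scene'):
    P=cloud(shot(n));q=box(P,.58,.75,-.18,.08,.06,.11);print('handle',rect(q))
    q=box(P,.4,.6,-.27,-.06,.170,.22);print('bail grip',rect(q),q.mean(0).round(4),q[:,2].max())
    q=box(P,.4,.6,-.27,-.06,.100,.118);print('rim',circ(q))
E
python3 plan.py .502 -.1545 .28 0 0 20
```

```text
time_s: 29.9
ee_pos: [0.6717, -0.0963, 0.128]
tcp_rot: [0.002, 0.634, 0.773, 0.002]
contact_force: [-0.1, 0.3, 0.4]
grip_width: 0.977
finger_force: 0.0
time_s: 30.9
ee_pos: [0.67, -0.0967, 0.2606]
tcp_rot: [0.001, 0.634, 0.773, 0.001]
contact_force: [0.2, 0.6, 0.2]
grip_width: 1.005
finger_force: 0.0
handle (array([667. , -71.8]), array([15.7, 49.8]), 11.12, 108)
bail grip (array([ 497.7, -154.5]), array([93.6, 15.9]), 4.23, 179) [ 0.4991 -0.1537  0.1822] 0.1905842761998271
rim (array([ 0.5011, -0.1733]), np.float64(0.0622))
handle (array([673. , -99.4]), array([ 17.3, 108.6]), 11.94, 252)
bail grip (array([ 502.8, -154.7]), array([88. , 17.2]), 3.05, 108) [ 0.5066 -0.1518  0.181 ] 0.18687686478562326
rim (array([ 0.5025, -0.1741]), np.float64(0.0616))
t 31.0 pos [ 0.6703 -0.0966  0.261 ] xax [-0.195  0.981 -0.001] zax [ 0.004 -0.    -1.   ] J [ 0.75  0.7  -1.05  1.42  0.61  1.36 -0.13] F [-0.4 -0.4  0.3] g 0.999 0.0
rot [0.0, -0.0, 1.01] trans [-0.21, -0.14, -0.02]
mid [ 0.6   -0.165  0.27 ]
```

```bash
python3 plan.py .5025 -.1543 .26 3 0 20|tail -2; python3 -m inch '{"delta_rot":[[0,0,0.98],[0,0,0.98],[0,0,0.98],[0,0,0.98],[0,0,0.98],[0,0,0.98],[0,0,0.98],[0,0,0.98],[0,0,0.98],[0,0,0.98]],"translation":[[-0.21,-0.14,0],[-0.21,-0.14,0],[-0.21,-0.14,0],[-0.21,-0.14,0],[-0.21,-0.14,0],[-0.21,-0.14,0],[-0.21,-0.14,0],[-0.21,-0.14,0],[-0.21,-0.14,0],[-0.21,-0.14,0]],"hand":[-1,-1,-1,-1,-1,-1,-1,-1,-1,-1]}' && python3 -m inch '{"delta_rot":[[0,0,0.98],[0,0,0.98],[0,0,0.98],[0,0,0.98],[0,0,0.98],[0,0,0.98],[0,0,0.98],[0,0,0.98],[0,0,0.98],[0,0,0.98]],"translation":[[-0.21,-0.14,0],[-0.21,-0.14,0],[-0.21,-0.14,0],[-0.21,-0.14,0],[-0.21,-0.14,0],[-0.21,-0.14,0],[-0.21,-0.14,0],[-0.21,-0.14,0],[-0.21,-0.14,0],[-0.21,-0.14,0]],"hand":[-1,-1,-1,-1,-1,-1,-1,-1,-1,-1]}'
python3 plan.py .5025 -.1543 .1776 3 0 6
```

```text
rot [0.0, -0.0, 0.98] trans [-0.2, -0.15, 0.0]
mid [ 0.6   -0.164  0.26 ]
time_s: 32.0
ee_pos: [0.6015, -0.1666, 0.2612]
tcp_rot: [0.001, 0.899, 0.439, 0.002]
contact_force: [-1.1, 0.9, 0.3]
grip_width: 1.001
finger_force: 0.0
time_s: 33.0
ee_pos: [0.5037, -0.1602, 0.2608]
tcp_rot: [0.0, 1.0, 0.027, 0.002]
contact_force: [0.3, 0.4, -0.4]
grip_width: 1.0
finger_force: 0.0
t 33.0 pos [ 0.5037 -0.1602  0.2608] xax [0.999 0.053 0.005] zax [ 0.005 -0.    -1.   ] J [ 0.92  0.3  -0.8   1.81  0.23  1.13 -1.47] F [ 0.3  0.4 -0.4] g 1.0 0.0
rot [0.0, -0.01, 0.0] trans [-0.0, -0.03, 0.35]
mid [ 0.503 -0.157  0.219]
```

```bash
python3 -m inch '{"delta_rot":[[0,0,0],[0,0,0],[0,0,0],[0,0,0],[0,0,0],[0,0,0],[0,0,0],[0,0,0],[0,0,0],[0,0,0]],"translation":[[0,-0.05,0.2],[0,-0.05,0.35],[0,-0.05,0.35],[0,0,0.35],[0,0,0.3],[0,0,0.2],[0,0,0.15],[0,0,0.1],[0,0,0.05],[0,0,0]],"hand":[-1,-1,-1,-1,-1,-1,-1,-1,-1,-1]}'
python3 - <<'E'
from m import *
P=cloud(shot('wrist'));q=box(P,.4,.6,-.19,-.12,.165,.2);print(rect(q),q.mean(0).round(4),np.percentile(q[:,2],98).round(4))
for x in (.45,.46,.47,.48,.49,.5,.51,.52,.53,.54):
    s=q[abs(q[:,0]-x)<.004]
    if len(s): print(x,s[:,1].min().round(4),s[:,1].max().round(4))
E
python3 plan.py .5025 -.1543 .1776 3 0 1
```

```text
time_s: 34.0
ee_pos: [0.5046, -0.1545, 0.1793]
tcp_rot: [0.0, 1.0, 0.028, 0.003]
contact_force: [-0.6, 0.1, 0.6]
grip_width: 0.999
finger_force: 0.0
(array([ 502. , -155.9]), array([101.5,  15. ]), 3.81, 2670) [ 0.5117 -0.1555  0.1818] 0.1854
0.45 -0.1641 -0.1607
0.46 -0.163 -0.1584
0.47 -0.1657 -0.1505
0.48 -0.1649 -0.1509
0.5 -0.1636 -0.1485
0.51 -0.163 -0.148
0.52 -0.1623 -0.147
0.53 -0.1616 -0.1466
0.54 -0.1606 -0.1518
t 34.0 pos [ 0.5047 -0.1546  0.1795] xax [0.998 0.057 0.006] zax [ 0.006 -0.001 -1.   ] J [ 0.87  0.39 -0.76  1.9   0.32  0.97 -1.55] F [-0.2  0.1 -0.3] g 1.0 0.0
rot [0.01, -0.07, 0.05] trans [-0.06, -0.01, 0.05]
mid [ 0.505 -0.155  0.18 ]
```

```bash
python3 -m inch '{"delta_rot":[[0,0,0],[0,0,0],[0,0,0],[0,0,0],[0,0,0],[0,0,0],[0,0,0],[0,0,0],[0,0,0],[0,0,0]],"translation":[[-0.04,0.02,0.04],[0,0,0],[0,0,0],[0,0,0],[0,0,0],[0,0,0],[0,0,0],[0,0,0],[0,0,0],[0,0,0]],"hand":[-1,1,1,1,1,1,1,1,1,1]}' 50 && python3 -m inch '{"delta_rot":[[0,0,0],[0,0,0],[0,0,0],[0,0,0],[0,0,0],[0,0,0],[0,0,0],[0,0,0],[0,0,0],[0,0,0]],"translation":[[0,0,0],[0,0,0],[0,0,0],[0,0,0],[0,0,0],[0,0,0],[0,0,-0.03],[0,0,-0.04],[0,0,-0.05],[0,0,-0.05]],"hand":[1,1,1,1,1,1,1,1,1,1]}'
python3 plan.py .5025 -.1543 .1776 3 0 1
```

```text
time_s: 35.05
ee_pos: [0.5029, -0.1554, 0.1776]
tcp_rot: [0.0, 1.0, 0.028, 0.003]
contact_force: [0.0, -0.6, 0.1]
grip_width: 0.263
finger_force: 0.0
time_s: 36.05
ee_pos: [0.5027, -0.1555, 0.1843]
tcp_rot: [0.0, 1.0, 0.028, 0.003]
contact_force: [0.7, -0.1, -0.0]
grip_width: 0.0
finger_force: 0.0
t 36.0 pos [ 0.5027 -0.1555  0.1843] xax [0.998 0.057 0.005] zax [ 0.005 -0.    -1.   ] J [ 0.88  0.38 -0.76  1.89  0.32  0.98 -1.54] F [ 0.7 -0.1 -0. ] g 0.0 0.0
rot [0.01, -0.06, 0.05] trans [-0.0, -0.03, 0.17]
mid [ 0.503 -0.156  0.184]
```

The fingers shut with nothing between them. I'll measure where the bail is now.

```bash
python3 - <<'E'
from m import *
for n in('top','scene','wrist'):
    c=shot(n);P=cloud(c);save(c,'miss_%s.png'%n)
    q=box(P,.4,.6,-.27,-.06,.12,.23)
    for t in ('bail_grip','bail'): print(n,t,[(round(d['p'],2),w(c,d['position']).round(4).tolist()) for d in arm.find_in(c,t)[:2]])
    v=c['pixels'].astype(int);col=(v[...,0]>v[...,2]*1.5)&(v[...,0]>60)
    m=col&(P[...,0]>.42)&(P[...,0]<.58)&(P[...,1]>-.26)&(P[...,1]<-.06)&(P[...,2]<.25);s=P[m]
    if len(s): print(n,'wood',s.min(0).round(4),s.mean(0).round(4),s.max(0).round(4),len(s))
    q=box(P,.4,.6,-.27,-.06,.100,.118);print('rim',circ(q))
E
```

```text
top bail_grip [(0.55, [0.4647, -0.1579, 0.1762])]
top bail [(0.44, [0.4633, -0.1578, 0.1809])]
top wood [ 0.4671 -0.1607  0.1784] [ 0.473  -0.155   0.1835] [ 0.4789 -0.149   0.1881] 24
rim (array([ 0.4978, -0.1723]), np.float64(0.0597))
scene bail_grip []
scene bail [(0.54, [0.5181, -0.1494, 0.1799])]
scene wood [ 0.4735 -0.152   0.184 ] [ 0.4735 -0.152   0.184 ] [ 0.4735 -0.152   0.184 ] 1
rim (array([ 0.5023, -0.1742]), np.float64(0.0616))
wrist bail_grip [(0.93, [0.5313, -0.1588, 0.1838]), (0.35, [0.492, -0.1352, 0.0417])]
wrist bail [(0.79, [0.5283, -0.1541, 0.1806])]
wrist wood [ 0.5017 -0.1611  0.1781] [ 0.524  -0.1532  0.1833] [ 0.5361 -0.1459  0.241 ] 1075
rim (array([ 0.5041, -0.1752]), np.float64(0.0607))
```

```bash
python3 - <<'E'
from m import *
for _ in range(2):
    o=arm.get_obs();print(o['time_s'],o['grip_width'],o['finger_force'],o['contact_force'].round(2))
P=cloud(shot('wrist'));c=shot('wrist');v=c['pixels']
K=c['intrinsics'];Wi=np.linalg.inv(np.array(c['world_from_camera']))
for p in ([.5027,-.1555,.1776],[.5127,-.1555,.1776],[.5127,-.135,.1776],[.5127,-.175,.1776]):
    a=Wi@np.r_[p,1];print(p,(K@(a[:3]/a[2]))[:2].round(0))
for r in range(200,300,8):
    print(r,[(u,v[r,u].tolist(),P[r,u].round(3).tolist()) for u in (216,236,256,276,296)])
E
```

```text
36.5 0.0036664428407089536 0.0 [-1.35 -0.12 -0.64]
36.5 0.0036664428407089536 0.0 [-1.35 -0.12 -0.64]
[0.5027, -0.1555, 0.1776] [254. 232.]
[0.5127, -0.1555, 0.1776] [255. 216.]
[0.5127, -0.135, 0.1776] [219. 214.]
[0.5127, -0.175, 0.1776] [289. 218.]
200 [(216, [89, 93, 93], [0.491, -0.122, 0.079]), (236, [90, 93, 93], [0.475, -0.138, 0.026]), (256, [198, 158, 117], [0.524, -0.155, 0.184]), (276, [162, 163, 162], [0.471, -0.183, 0.002]), (296, [160, 161, 162], [0.472, -0.206, 0.003])]
208 [(216, [88, 89, 92], [0.485, -0.123, 0.084]), (236, [88, 89, 92], [0.471, -0.139, 0.04]), (256, [195, 155, 114], [0.52, -0.156, 0.185]), (276, [159, 161, 161], [0.462, -0.183, 0.004]), (296, [85, 88, 90], [0.467, -0.204, 0.017])]
216 [(216, [85, 87, 88], [0.48, -0.124, 0.092]), (236, [88, 90, 91], [0.467, -0.139, 0.052]), (256, [195, 153, 113], [0.515, -0.156, 0.183]), (276, [88, 91, 92], [0.457, -0.183, 0.018]), (296, [87, 88, 91], [0.463, -0.203, 0.031])]
224 [(216, [40, 39, 39], [0.539, -0.142, 0.26]), (236, [39, 38, 39], [0.54, -0.148, 0.26]), (256, [36, 34, 32], [0.514, -0.156, 0.193]), (276, 
[... 1442 characters left out ...]
0.164, 0.278])]
280 [(216, [57, 58, 65], [0.532, -0.145, 0.279]), (236, [58, 59, 65], [0.532, -0.149, 0.278]), (256, [78, 79, 80], [0.528, -0.155, 0.271]), (276, [57, 60, 66], [0.532, -0.159, 0.278]), (296, [54, 59, 64], [0.533, -0.164, 0.279])]
288 [(216, [56, 60, 65], [0.529, -0.145, 0.278]), (236, [57, 62, 68], [0.53, -0.15, 0.278]), (256, [72, 70, 69], [0.503, -0.156, 0.235]), (276, [58, 60, 68], [0.53, -0.159, 0.278]), (296, [53, 57, 62], [0.531, -0.164, 0.278])]
296 [(216, [54, 61, 66], [0.527, -0.145, 0.278]), (236, [60, 63, 69], [0.527, -0.15, 0.278]), (256, [61, 63, 66], [0.499, -0.156, 0.236]), (276, [59, 64, 69], [0.528, -0.16, 0.278]), (296, [58, 61, 67], [0.528, -0.165, 0.278])]
```

```bash
python3 -m inch '{"delta_rot":[[0,0,0],[0,0,0],[0,0,0],[0,0,0],[0,0,0],[0,0,0],[0,0,0],[0,0,0],[0,0,0],[0,0,0]],"translation":[[0,0,-0.05],[0,0,-0.1],[0,0,-0.15],[0,0,-0.2],[0,0,-0.2],[0,0,-0.2],[0,0,-0.1],[0,0,0],[0,0,0],[0,0,0]],"hand":[1,1,1,1,1,1,1,1,1,1]}'
python3 - <<'E'
from m import *
o=arm.get_obs();print(o['ee_pos'].round(4))
for n in('wrist','scene'):
    c=shot(n);P=cloud(c)
    m=(abs(P[...,0]-.503)<.015)&(abs(P[...,1]+.156)<.016)&(P[...,2]>.15)&(P[...,2]<.29)
    r,u=np.where(m);v=c['pixels'];o=np.argsort(P[r,u,2])
    for i in o[::max(1,len(o)//40)]: print(n,(r[i],u[i]),P[r[i],u[i]].round(3).tolist(),v[r[i],u[i]].tolist())
E
```

```text
time_s: 37.6
ee_pos: [0.5023, -0.1553, 0.2241]
tcp_rot: [0.0, 1.0, 0.028, 0.002]
contact_force: [-0.4, 0.4, -0.3]
grip_width: 0.005
finger_force: 0.0
[ 0.5023 -0.1553  0.2241]
wrist (np.int64(191), np.int64(242)) [0.516, -0.146, 0.178] [124, 106, 88]
wrist (np.int64(197), np.int64(263)) [0.513, -0.161, 0.179] [139, 116, 94]
wrist (np.int64(204), np.int64(243)) [0.507, -0.148, 0.18] [149, 122, 95]
wrist (np.int64(212), np.int64(245)) [0.502, -0.149, 0.181] [175, 139, 104]
wrist (np.int64(200), np.int64(262)) [0.511, -0.16, 0.181] [157, 126, 96]
wrist (np.int64(206), np.int64(262)) [0.507, -0.161, 0.182] [158, 128, 97]
wrist (np.int64(213), np.int64(247)) [0.502, -0.151, 0.182] [183, 146, 109]
wrist (np.int64(203), np.int64(260)) [0.509, -0.159, 0.183] [186, 149, 113]
wrist (np.int64(200), np.int64(245)) [0.511, -0.149, 0.183] [174, 141, 107]
wrist (np.int64(195), np.int64(247)) [0.515, -0.15, 0.183] [180, 142, 107]
wrist (np.int64(192), np.int64(247)) [0.517, -0.15, 0.183] [182, 145, 110]
wrist (np.int64(191), np.int64(248)) [0.518, -0.151, 0.183] [185, 149, 110]
wrist (np.int64(206),
[... 5100 characters left out ...]
64(216)) [0.513, -0.153, 0.264] [57, 56, 55]
scene (np.int64(128), np.int64(214)) [0.514, -0.159, 0.265] [77, 77, 73]
scene (np.int64(126), np.int64(211)) [0.513, -0.171, 0.267] [87, 87, 84]
scene (np.int64(127), np.int64(211)) [0.517, -0.167, 0.267] [96, 96, 92]
scene (np.int64(126), np.int64(212)) [0.514, -0.166, 0.269] [76, 76, 72]
scene (np.int64(128), np.int64(217)) [0.514, -0.148, 0.27] [78, 79, 74]
scene (np.int64(126), np.int64(213)) [0.515, -0.162, 0.272] [79, 79, 75]
scene (np.int64(127), np.int64(218)) [0.512, -0.146, 0.273] [81, 81, 77]
scene (np.int64(125), np.int64(213)) [0.514, -0.162, 0.274] [72, 71, 67]
scene (np.int64(127), np.int64(219)) [0.512, -0.141, 0.275] [81, 81, 78]
```

The fingertips actually stand at z ≈ 0.2285 while the reported TCP is 0.2241. The fingers reach about 23 mm less than stated, so they closed on the top of the bar and slipped off. The bail hasn't moved. I'll open and go about 22 mm deeper.

```bash
python3 -m inch '{"delta_rot":[[0,0,0],[0,0,0],[0,0,0],[0,0,0],[0,0,0],[0,0,0],[0,0,0],[0,0,0],[0,0,0],[0,0,0]],"translation":[[0,0,0],[0,0,0],[0,0,0],[0,0,0],[0,0,0],[0,0,0],[0,0,0],[0,0,0],[0,0,0],[0,0,0]],"hand":[-1,-1,-1,-1,-1,-1,-1,-1,-1,-1]}' && python3 -m inch '{"delta_rot":[[0,0,0],[0,0,0],[0,0,0],[0,0,0],[0,0,0],[0,0,0],[0,0,0],[0,0,0],[0,0,0],[0,0,0]],"translation":[[0,0.01,0.1],[0,0,0.2],[0,0,0.25],[0,0,0.25],[0,0,0.25],[0,0,0.25],[0,0,0.2],[0,0,0.15],[0,0,0.07],[0,0,0]],"hand":[-1,-1,-1,-1,-1,-1,-1,-1,-1,-1]}'
python3 - <<'E'
from m import *
o=arm.get_obs();print(o['ee_pos'].round(4),o['contact_force'].round(1),o['grip_width'])
c=shot('scene');P=cloud(c)
for y in (-.215,-.205,-.105,-.095):
    q=box(P,.48,.525,y-.006,y+.006,.125,.3);print('finger',y,np.sort(q[:,2])[:4].round(3),len(q))
P=cloud(shot('wrist'));q=box(P,.505,.6,-.19,-.12,.165,.19);print(rect(q),q.mean(0).round(4))
E
```

```text
time_s: 38.7
ee_pos: [0.5027, -0.1554, 0.2244]
tcp_rot: [0.0, 1.0, 0.028, 0.003]
contact_force: [0.1, -0.4, -0.7]
grip_width: 0.826
finger_force: 0.0
time_s: 39.7
ee_pos: [0.5029, -0.1557, 0.1553]
tcp_rot: [0.0, 1.0, 0.029, 0.003]
contact_force: [-0.0, -0.3, 0.2]
grip_width: 0.998
finger_force: 0.0
[ 0.5029 -0.1557  0.1553] [-0.  -0.3  0.2] 0.9981855219779493
finger -0.215 [0.17  0.173 0.176 0.177] 71
finger -0.205 [0.161 0.161 0.162 0.162] 118
finger -0.105 [0.163 0.165 0.169 0.171] 163
finger -0.095 [0.171 0.174 0.175 0.176] 90
(array([ 529.2, -152.9]), array([46.3, 15.4]), 3.65, 2307) [ 0.5259 -0.1534  0.181 ]
```

Fingertips are at 0.161, now 16 mm below the bar's centre. Closing.

```bash
Z='[0,0,0]'; python3 -m inch '{"delta_rot":[[0,0,0],[0,0,0],[0,0,0],[0,0,0],[0,0,0],[0,0,0],[0,0,0],[0,0,0],[0,0,0],[0,0,0]],"translation":[[0,0,0],[0,0,0],[0,0,0],[0,0,0],[0,0,0],[0,0,0],[0,0,0],[0,0,0],[0,0,0],[0,0,0]],"hand":[1,1,1,1,1,1,1,1,1,1]}' 50 && python3 -m inch '{"delta_rot":[[0,0,0],[0,0,0],[0,0,0],[0,0,0],[0,0,0],[0,0,0],[0,0,0],[0,0,0],[0,0,0],[0,0,0]],"translation":[[0,0,0],[0,0,0],[0,0,0],[0,0,0],[0,0,0],[0,0,-0.03],[0,0,-0.03],[0,0,-0.03],[0,0,-0.03],[0,0,-0.03]],"hand":[1,1,1,1,1,1,1,1,1,1]}'
```

```text
time_s: 40.8
ee_pos: [0.5031, -0.1557, 0.1556]
tcp_rot: [0.0, 1.0, 0.028, 0.003]
contact_force: [0.5, 0.9, -0.1]
grip_width: 0.178
finger_force: 0.1
time_s: 41.8
ee_pos: [0.5029, -0.1558, 0.1616]
tcp_rot: [0.0, 1.0, 0.028, 0.003]
contact_force: [0.1, 0.6, -3.9]
grip_width: 0.156
finger_force: 50.0
```

Gripped, with the load at about 4 N. Lifting slowly: 94 mm more gives about 100 mm.

```bash
python3 -m inch '{"delta_rot":[[0,0,0],[0,0,0],[0,0,0],[0,0,0],[0,0,0],[0,0,0],[0,0,0],[0,0,0],[0,0,0],[0,0,0]],"translation":[[0,0,-0.04],[0,0,-0.06],[0,0,-0.08],[0,0,-0.1],[0,0,-0.12],[0,0,-0.12],[0,0,-0.12],[0,0,-0.12],[0,0,-0.12],[0,0,-0.12]],"hand":[1,1,1,1,1,1,1,1,1,1]}' && python3 -m inch '{"delta_rot":[[0,0,0],[0,0,0],[0,0,0],[0,0,0],[0,0,0],[0,0,0],[0,0,0],[0,0,0],[0,0,0],[0,0,0]],"translation":[[0,0,-0.15],[0,0,-0.2],[0,0,-0.2],[0,0,-0.2],[0,0,-0.2],[0,0,-0.15],[0,0,-0.12],[0,0,-0.08],[0,0,-0.05],[0,0,-0.02]],"hand":[1,1,1,1,1,1,1,1,1,1]}' && python3 -m inch '{"delta_rot":[[0,0,0],[0,0,0],[0,0,0],[0,0,0],[0,0,0],[0,0,0],[0,0,0],[0,0,0],[0,0,0],[0,0,0]],"translation":[[0,0,0],[0,0,0],[0,0,0],[0,0,0],[0,0,0],[0,0,0],[0,0,0],[0,0,0],[0,0,0],[0,0,0]],"hand":[1,1,1,1,1,1,1,1,1,1]}'
cat > fin.py <<'E'
from m import *
o=arm.get_obs();print(o['time_s'],o['ee_pos'].round(4),o['contact_force'].round(2),o['finger_force'])
for n in('top','scene'):
    c=shot(n);P=cloud(c)
    q=box(P,.42,.59,-.28,-.08,.06,.218);q=q[np.hypot(q[:,0]-.502,q[:,1]+.174)<.075]
    print(n,'pail low z',np.percentile(q[:,2],[0.5,2,50,98]).round(4),len(q))
    r=q[q[:,2]>.19]
    if len(r)>50:
        A=np.c_[r[:,:2],np.ones(len(r))];
        for _ in range(3):
            s=np.linalg.lstsq(A,r[:,2],rcond=None)[0];k=abs(A@s-r[:,2])<.006;A,r=A[k],r[k]
        print('rim plane slope',s[:2].round(3),'z',(s@[.502,-.174,1]).round(4),circ(r),len(r))
    for t in('pail','marble0'): print(t,[(round(d['p'],2),w(c,d['position']).round(3).tolist()) for d in arm.find_in(c,t)[:6]])
E
python3 fin.py
```

```text
time_s: 42.8
ee_pos: [0.5028, -0.1558, 0.202]
tcp_rot: [0.0, 1.0, 0.028, 0.003]
contact_force: [-0.1, 0.2, -3.2]
grip_width: 0.158
finger_force: 50.0
time_s: 43.8
ee_pos: [0.5025, -0.1558, 0.2564]
tcp_rot: [0.0, 1.0, 0.028, 0.003]
contact_force: [1.0, 0.0, -2.8]
grip_width: 0.157
finger_force: 50.0
time_s: 44.8
ee_pos: [0.5025, -0.1557, 0.2564]
tcp_rot: [0.0, 1.0, 0.028, 0.003]
contact_force: [-0.1, -0.3, -3.4]
grip_width: 0.161
finger_force: 50.0
44.8 [ 0.5025 -0.1557  0.2564] [-0.09 -0.3  -3.36] 49.97612535953522
top pail low z [0.0979 0.0999 0.11   0.2124] 539
rim plane slope [-0.054 -0.024] z 0.2066 (array([ 0.4972, -0.1711]), np.float64(0.0591)) 94
pail [(0.98, [0.472, -0.174, 0.105])]
marble0 [(0.65, [0.473, -0.177, 0.108])]
scene pail low z [0.1023 0.1056 0.1725 0.2143] 1581
rim plane slope [ 0.035 -0.001] z 0.2039 (array([ 0.504 , -0.1723]), np.float64(0.0616)) 215
pail [(0.73, [0.501, -0.165, 0.175])]
marble0 []
```

```bash
python3 -m inch '{"delta_rot":[[0,0,0],[0,0,0],[0,0,0],[0,0,0],[0,0,0],[0,0,0],[0,0,0],[0,0,0],[0,0,0],[0,0,0]],"translation":[[0,0,0],[0,0,0],[0,0,0],[0,0,0],[0,0,0],[0,0,0],[0,0,0],[0,0,0],[0,0,0],[0,0,0]],"hand":[1,1,1,1,1,1,1,1,1,1]}' && python3 fin.py && python3 -c "
from workcell import arm
print(arm.finish_job())"
```

```text
time_s: 46.1
ee_pos: [0.5025, -0.1557, 0.2564]
tcp_rot: [0.0, 1.0, 0.028, 0.003]
contact_force: [0.4, 0.6, -3.0]
grip_width: 0.161
finger_force: 50.0
46.1 [ 0.5025 -0.1557  0.2564] [ 0.41  0.59 -3.04] 49.97611463069916
top pail low z [0.0981 0.1001 0.1099 0.2127] 540
rim plane slope [-0.07  -0.014] z 0.2049 (array([ 0.4975, -0.1716]), np.float64(0.0595)) 96
pail [(0.65, [0.471, -0.174, 0.106]), (0.6, [0.49, -0.143, 0.134])]
marble0 [(0.41, [0.491, -0.14, 0.136])]
scene pail low z [0.1022 0.1056 0.1722 0.2143] 1586
rim plane slope [ 0.034 -0.004] z 0.204 (array([ 0.5042, -0.1722]), np.float64(0.0614)) 207
pail [(0.92, [0.5, -0.169, 0.173])]
marble0 []
the job is handed in; nothing more can be done
None
```

The job is handed in at about 46 s: I poured what look like all five marbles into the pail and put the scoop back where it was; the pail is held still by its bail about 10 cm up, level as far as the noisy depth fits show, after a first grip on the bail slipped off without moving it.

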